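# Close a board test jig with its cam lock

### The job

Close the board test jig: lay the loose pressure plate flat in the nest on top of the jig, squarely inside its rim, and let go of it. Then turn the jig's cam knob clockwise until the notch comes round and the sprung pawl drops into it, hooking over the plate's front edge. Leave the bottle, tin and nozzle standing where they are.

Things in the scene. Friction and masses are not known exactly. Their poses are not given: they have to be found in the camera images.
- plate_center (a point): loose aluminium pressure plate, 76 mm along its x, 104 along its y, 8 thick, 0.16 kg, lying flat on the bench; an upright black square grip post (22 x 22 mm, 40 tall, sides along x and y) stands in the middle of its top. The point is on the post's axis, 24 mm above the underside and 24 mm below the post's top; z up. A half turn about z fits the nest as well.
- nest (a point): middle of the floor (a flat green board) of the nest on top of the jig's black block, 88 mm above the bench; x from the jig's front (knob side) to its back, y left, z up. The plate lies in it with its x along this x (either way), its point then 24 mm above this one. A rim 9 mm high with a sloped lead-in stands round it, at its foot 2 mm clear of the plate on every side, 4 mm more at its top.
- knob_grip (a point): middle of the cam knob's black bar handle, on the knob's axis: bar 48 mm long, 14 thick, 28 high along the axis. z, the axis, points out of the jig, tilted 25 degrees from vertical towards its front. The frame turns with the knob: the bar and its pointed end, over the cam's notch, lie at +2.6 rad about z from x. A 14 mm shaft is under the bar, the 54 mm cam disc 45 mm below the point.
- cam_knob (a joint): turn of the knob, rad; grows clockwise seen from outside (about the -z of knob_grip). Starts at 0.3 to 1.5, stays where left (friction about 0.05 N m). At 2.6 the notch and the bar's pointed end face uphill to the pawl and it drops in, within about 0.06 rad either way; the sloped notch then holds the knob lightly. End stop 2.9.
- pawl (a joint): swing of the sprung pawl, rad: near 0 while its roller rides on the cam's rim (hook held back, 6 mm clear of the plate's place), 0.37 when dropped fully into the notch (hook 5 mm over the plate's front edge, 3 mm above it). Only its own spring (about 5 N at the roller) drives it.
- flux: brown flux bottle with a black spout, 35 mm across, 102 mm tall, standing close by the plate; origin at the middle of its foot. Leave it standing.
- tin: round white tin, 50 mm across, 24 mm tall, close by the plate; origin at the middle of its foot. Leave it alone.
- nozzle: small steel hot-air nozzle, 25 x 31 x 40 mm tall, in front of the jig; origin at the middle of its foot. Leave it alone.
- board_pile: fixed pile of circuit boards, 108 mm along its x, 65 along its y, 137 tall, behind and between plate and jig; origin at the middle of its foot. (The fixed yellow and black hot-air station, 146 mm tall, stands nearer the robot, x 0.24 to 0.46, y 0.02 to 0.20.)
- jig: the board test jig, fixed; axes as of point nest; origin on the bench under it, 53.5 mm in front of the nest's middle. Base 166 x 140 x 8 mm, from 56 mm in front of the origin to 110 mm behind. The pawl stands on the middle line, 65 to 44 mm in front of the nest's middle when open (to 33 mm when dropped), up to 21 mm above the nest's floor.
There are look-alikes about, which are no part of the job. What is meant by the part that bears plate_center is not orange, and is the smaller of those in its own colour.

How it is judged:
By the outcome, as a careful person would: the job done as asked, in the order asked, and still so for the second after the job is handed in, with the robot touching nothing.
It also fails if it takes over 64 s, if anything falls off the work surface, if the arm or the gripper's body presses on something with over 40 N, if the wrist force passes 120 N, or if a joint passes its speed limit or range.

### The arm

A 7-joint arm with a two-finger parallel gripper is mounted at the origin on a cart in front of the work surface, level with it; the furniture and walls round the work are solid. World frame = base frame: x ahead of the robot, y to its left, z up, the work surface at z = 0. Lengths are in m, angles in degrees, forces in N, time in s.
With the tool pointing down it reaches from about 0.425 to 0.8 m from the base axis. Payload 8.3 kg.
Tool frame: the origin (TCP) lies on the mounting face of the last link; the fingertips stand 173 mm ahead of it and the grasp point (between the pads) lies 155 mm ahead of it; x points along the fingers, y is the direction in which the jaws open and shut, and the axes are right-handed (so a half turn about x gives the same grasp; the last joint's range is limited). The gripper opens to 85 mm and grips with 20 to 120 N. Pads are 22 mm wide; open, the fingers measure 114 mm over their backs; the gripper's body (76 mm by 85 mm) begins 54 mm behind the grasp point. The pads swing forward as they close: fully open they stand 13 mm farther back than shut.
Start: joints at [-73.849, 21.967, 0.94, 78.501, -0.361, 79.538, -2.664], TCP at [0.211, 0.588, 0.405] pointing down, gripper open.
Joint ranges: [-169.22, 169.22], [-14.56, 117.87], [-87.37, 89.26], [10.42, 133.3], [-82.24, 262.24], [0.94, 117.77], [-172.7, 172.7]. Speed limits (degrees/s): [136.94, 136.94, 172.46, 172.46, 180, 180, 180].

### API

Orientations are given as a 3x3 rotation matrix whose columns are the frame's x, y, z axes.
In Python, from station import robot gives the robot as it stands.
- The arm moves only by the tool carry_out, never from a script. Its argument "rows" is a list that holds one entry, the list of rows, each a list of 7 numbers: the shift along the tool's x, y, z in mm, then the turn, a rotation vector about the tool's x, y, z in rad, then the closure, from 0 (fully open) to 1 (shut). In form: [[[tx, ty, tz, wx, wy, wz, gripper], ...]]. A call has 1 to 8 rows; each row is the pose to reach, as a shift and turn from the pose commanded when the call began, along the tool's axes at that moment; what a row does not reach only later rows make up. A row lasts 1/12 s, in which the tool goes at most 41.7 mm and 7.16 degrees, less where a joint would pass 70% of its speed; a pose out of reach is approached as far as the arm can. A call with a gripper value outside its range is refused whole. The fingers move at their own pace and stop on an object; "force" is the grip in N (left out, the last holds). Time passes only in rows, so rows that repeat a pose let the fingers close. It gives the time, the measured TCP pose, the force and the opening at its end, in the units of the state.
- robot.read_state(): the state, without advancing time (a new reading comes with each control period).
- robot.read_camera(name): name is "side" or "top" or "wrist"; returns a dict with "pixels" (400x640x3 uint8, blue, green, red), "z_map" (400x640 float32, m along the optical axis (not along the pixel's ray), 0 where there is no reading), "intrinsics" (3x3 intrinsics, pixels), "extrinsics" (4x4, takes a point from camera to world coordinates). Camera axes: x right, y down, z forward; pixel columns grow to the right and rows downward; lengths in m; the calibration is good to about 2 mm. A picture is of the moment at which its call begins.
- robot.job_done(): hands the job in, once; it reports no verdict.
The state is a dict: "clock": time; "q": joint angles; "joint_vel": joint speeds; "joint_efforts": joint torques, N m; "eef_pos": TCP position; "eef_rot": TCP orientation; "force": force on the tool from outside, world axes, zero at the start; "torque": the same for the moment, N m; "opening": finger opening in m.
Only numpy, scipy, OpenCV 4.12 (cv2) and the standard library are available. Lean on these libraries where they do the work, as an engineer would, in place of code of your own. Each camera call takes 0.05 s, during which the arm holds its last target.

## Working session

There is one attempt and no reset: what is moved stays moved. The work goes in short steps, Python scripts to look and compute and a tool call to move; the robot and the scene stay as the last step left them, time stands still between calls to the robot, and variables do not carry over. Pictures are saved under pics/ and viewed, and the job is handed in when it is done.

Besides the shell and the picture viewer there is one more tool, called after ">>>" as name(argument=value, ...), one argument or row to a line, values as JSON. carry_out: Moves the arm, as the interface text tells. Its arguments: {"type":"object","properties":{"rows":{"type":"array"},"force":{"type":"number"}},"required":["rows"]}

```bash
ls; mkdir -p pics; python3 - <<'E'
from station import robot
import cv2,numpy as np,pickle
s=robot.read_state();print(s)
for n in("side","top","wrist"):
    c=robot.read_camera(n);cv2.imwrite(f"pics/{n}0.png",c["pixels"]);pickle.dump(c,open(f"{n}0.pkl","wb"));print(n,c["intrinsics"].tolist(),np.round(c["extrinsics"],4).tolist())
E
```

```text
pics
{'clock': 0.0, 'q': array([-73.84999309,  22.0167274 ,   0.93830082,  78.56324852,
        -0.36313824,  79.53775286,  -2.66497209]), 'joint_vel': array([ 0.00040766, -0.05430266, -0.08532453,  0.0435764 , -0.00461734,
        0.03445999,  0.04514149]), 'joint_efforts': array([-6.32748356e-05, -6.27603292e+01,  8.44358392e-01, -3.71814430e+01,
        1.67238439e-02,  1.43957284e-02,  2.83699144e-07]), 'eef_pos': array([0.21113646, 0.58807757, 0.40364715]), 'eef_rot': array([[-6.76309259e-04,  3.37940964e-01,  9.41167067e-01],
       [-1.88931307e-03,  9.41165170e-01, -3.37941641e-01],
       [-9.99997987e-01, -2.00671230e-03,  1.95756171e-06]]), 'force': array([0.71761304, 0.21459232, 0.2659091 ]), 'torque': array([-0.05272981,  0.0195496 ,  0.00186537]), 'opening': 0.08525214243411784}
side [[400.7293448646567, 0.0, 321.50880563637674], [0.0, 400.7293448646567, 197.98979045952225], [0.0, 0.0, 1.0]] [[0.9711, -0.1631, 0.1741, 0.4071], [-0.2386, -0.6606, 0.7118, -0.5683], [-0.0011, -0.7328, -0.6804, 0.6994], [0.0, 0.0, 0.0, 1.0]]
top [[478.8622300425642, 0.0, 321.63374632417106], [0.0, 478.8622300425642, 195.07184047248748], [0.0, 0.0, 1.0]] [[-0.0171, -0.9976, 0.0678, 0.4895], [-0.9997, 0.0184, 0.019, 0.0733], [-0.0202, -0.0674, -0.9975, 1.1827], [0.0, 0.0, 0.0, 1.0]]
wrist [[328.27313805294636, 0.0, 321.02810437745967], [0.0, 328.27313805294636, 200.42251294586276], [0.0, 0.0, 1.0]] [[0.3381, 0.8954, 0.2897, 0.1359], [0.9411, -0.3217, -0.1041, 0.6147], [-0.0, 0.3078, -0.9515, 0.3727], [0.0, 0.0, 0.0, 1.0]]
```

View pics/top0.png

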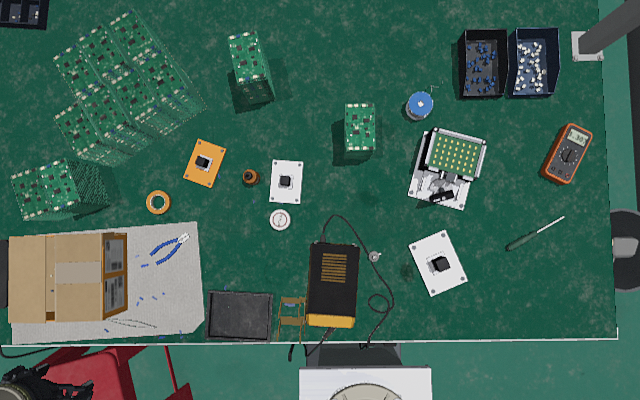

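View pics/side0.png

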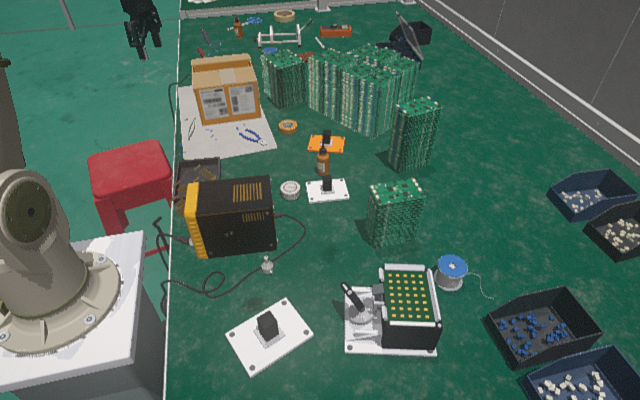

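View pics/wrist0.png

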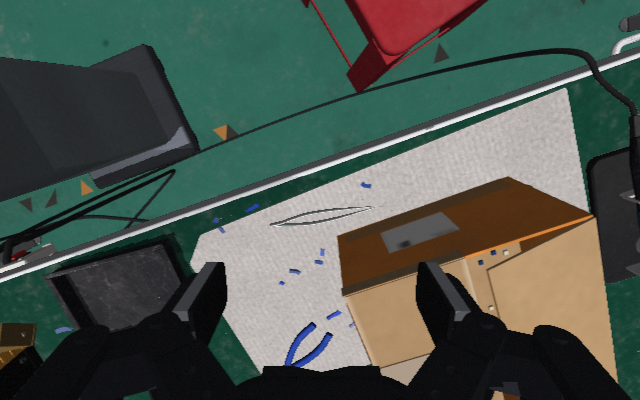

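Top view: three plates. They are orange at (204,162), white at (286,182) and a larger white one at (438,262). The smaller white one at (286,182) fits the description (not orange, with flux at (250,178) and tin at (280,219) close by). I'll confirm this in a crop and measure.

```bash
cat > h.py <<'E'
import cv2,numpy as np,pickle
def P(c,u,v,z=None):
    K=c["intrinsics"];T=c["extrinsics"];r=np.linalg.inv(K)@[u,v,1]
    if z is None: d=c["z_map"][int(round(v)),int(round(u))]; return (T@np.r_[r*d,1])[:3]
    w=T[:3,:3]@r; k=(z-T[2,3])/w[2]; return T[:3,3]+k*w
def crop(c,x0,y0,x1,y1,s,f):
    cv2.imwrite(f,cv2.resize(c["pixels"][y0:y1,x0:x1],None,fx=s,fy=s,interpolation=cv2.INTER_CUBIC))
E
python3 - <<'E'
from h import *
c=pickle.load(open("top0.pkl","rb"))
crop(c,235,145,335,240,6,"pics/c1.png")
crop(c,400,115,500,215,6,"pics/c2.png")
s=pickle.load(open("side0.pkl","rb"))
crop(s,335,250,445,360,5,"pics/c3.png")
for t,(a,b) in {"white1":(300,180),"post":(286,181),"white2":(425,250),"flux":(250,178),"tin":(280,219),"nest":(455,158),"rim":(428,150),"pile":(360,115)}.items(): print(t,P(c,a,b).round(4))
E
```

```text
white1 [0.6078 0.1485 0.0053]
post [0.6014 0.1789 0.0517]
white2 [ 0.4311 -0.1527  0.011 ]
flux [0.6068 0.2592 0.0839]
tin [0.5121 0.1973 0.0223]
nest [ 0.6428 -0.2119  0.0918]
rim [ 0.6617 -0.1501  0.0969]
pile [0.7369 0.0052 0.1349]
```

View pics/c1.png

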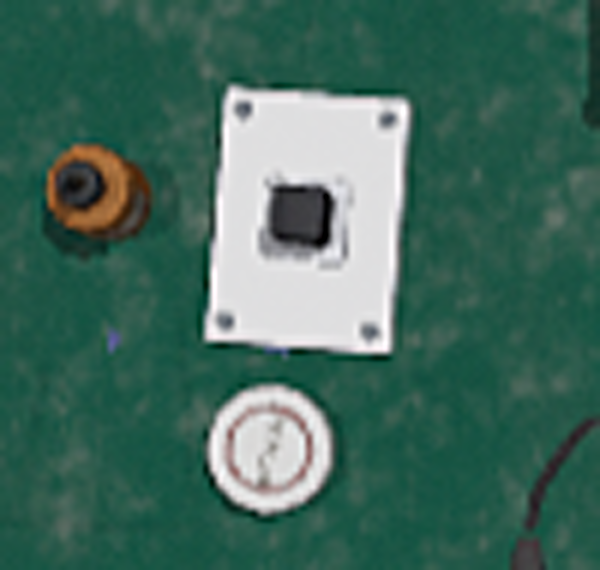

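View pics/c2.png

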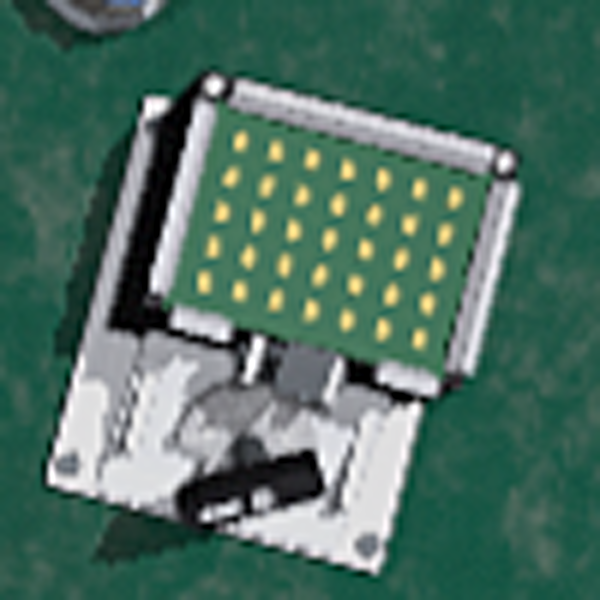

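View pics/c3.png

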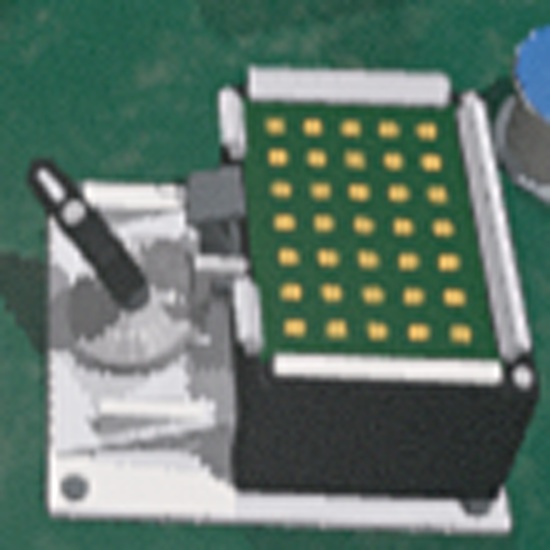

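The crop confirms it: the small white plate has its post at about (285,181), with flux to the left at about (250,178) and the tin below at (280,219). The jig's nest centre is near (455,155), and the knob bar runs from (430,200) to (454,192). Next I'll measure the poses.

```bash
python3 - <<'E'
from h import *
c=pickle.load(open("top0.pkl","rb"));s=pickle.load(open("side0.pkl","rb"))
def quad(name,pts,x0,y0,k,z,cam=c):
    W=np.array([P(cam,x0+(u+.5)/k-.5,y0+(v+.5)/k-.5,z)[:2] for u,v in pts])
    e=[np.linalg.norm(W[i]-W[(i+1)%4]) for i in range(4)]
    d1=W[1]-W[0]+W[2]-W[3]; d2=W[0]-W[3]+W[1]-W[2]
    print(name,"ctr",W.mean(0).round(4),"edges mm",(1e3*np.array(e)).round(1),"dir01",np.degrees(np.arctan2(d1[1],d1[0])).round(2),"dir30",np.degrees(np.arctan2(d2[1],d2[0])).round(2))
quad("plate",[(228,88),(410,100),(392,353),(207,341)],235,145,6,.008)
quad("dots",[(240,140),(456,197),(420,338),(204,282)],400,115,6,.088)
# side: dots
quad("dots side",[(275,125),(427,130),(461,330),(295,327)],335,250,5,.088,s)
# post top, top view, z .048
u=np.array([(272,186),(326,186),(326,240),(272,240)]).mean(0)
print("post top", P(c,235+u[0]/6,145+u[1]/6,.048).round(4))
# tall white second
m=cv2.inRange(c["pixels"],(200,200,200),(255,255,255)); 
n,l,st,ce=cv2.connectedComponentsWithStats(m)
for i in range(1,n):
    if st[i,4]>300: print(st[i],ce[i].round(1)); ys,xs=np.where(l==i); print(cv2.minAreaRect(np.c_[xs,ys].astype(np.float32)))
# knob bar depth cloud
for v in range(186,206):
    print(v,[ (round(float(P(c,u,v)[2])*1e3) if c["z_map"][v,u]>0 else -1) for u in range(424,462,2)])
E
```

```text
plate ctr [0.6051 0.1827] edges mm [ 75.4 104.6  76.2 104.9] dir01 -94.84 dir30 -5.09
dots ctr [ 0.6516 -0.2122] edges mm [84.8 56.1 84.4 56.7] dir01 -106.06 dir30 -16.08
dots side ctr [ 0.6518 -0.2102] edges mm [56.1 82.9 56.4 84. ] dir01 -15.58 dir30 73.8
post top [0.603 0.182 0.048]
[ 269  160   34   44 1042] [285.9 181.6]
((285.6655578613281, 181.51380920410156), (30.145509719848633, 41.60578536987305), 4.763641834259033)
[408 174  25  26 312] [420.4 187.5]
((419.8482971191406, 186.5792999267578), (23.019031524658203, 24.545806884765625), 3.3664608001708984)
[440 182  30  28 316] [457.8 196.2]
((454.38238525390625, 192.97059631347656), (23.525955200195312, 28.376667022705078), 14.03624439239502)
[ 409  230   58   67 1849] [437.6 262.7]
((437.7513427734375, 262.8894348144531), (55.907440185546875, 40.127410888671875), 66.25050354003906)
[ 299  369  133   31 3102] [365.8 381.8]
((365.0, 384.0), (30.0, 132.0), 90.0)
186 [25, 26, 27, 36, 39, 37, 37, 36, 42, 38, 40, 40, 43, 41, 35, 33, 35, 34, 37]
187 [23, 25, 20, 36, 43, 37, 39, 40, 43, 37, 40, 42, 38, 44, 42, 30, 30, 31, 34]
188 [24
[... 712 characters left out ...]
, 38, 12]
197 [14, 15, 11, 73, 74, 87, 91, 92, 94, 90, 96, 94, 99, 91, 98, 17, 30, 40, 8]
198 [11, 9, 17, 75, 77, 89, 89, 88, 86, 93, 91, 91, 91, 94, 95, 20, 30, 34, 10]
199 [4, 9, 12, 81, 85, 90, 86, 91, 87, 92, 90, 92, 87, 92, 18, 18, 37, 33, 7]
200 [7, 4, 12, 87, 83, 85, 85, 87, 86, 93, 89, 91, 14, 20, 13, 17, 31, 39, 9]
201 [1, 1, 9, 80, 83, 84, 84, 82, 88, 88, 16, 12, 17, 15, 16, 20, 17, 10, 7]
202 [1, -2, 0, 82, 80, 86, 88, 81, 15, 12, 11, 15, 17, 15, 17, 14, 15, 8, 10]
203 [-1, 2, 1, -2, 79, 0, 10, 6, 12, 12, 13, 14, 12, 14, 16, 12, 17, 9, 9]
204 [-5, -3, -1, 2, 6, -2, 4, 9, 9, 11, 12, 11, 11, 15, 15, 11, 18, 12, 11]
205 [1, 0, 1, -1, 3, -1, 2, 1, 0, 8, 7, 9, 17, 8, 13, 11, 10, 8, 15]
```

```bash
cat >> h.py <<'E'
from scipy.spatial.transform import Rotation as R
def down(yaw):  # tool down, jaw (tool y) at world angle yaw deg
    a=np.radians(yaw); y=np.array([np.cos(a),np.sin(a),0]); x=np.array([0,0,-1.]); return np.c_[x,y,np.cross(x,y)]
def delta(st,pos,rot):
    Rc=st["eef_rot"]; t=Rc.T@(np.asarray(pos)-st["eef_pos"])*1e3; w=R.from_matrix(Rc.T@rot).as_rotvec()
    return t.round(1),w.round(4)
E
python3 - <<'E'
from h import *
from station import robot
print(delta(robot.read_state(),[.604,.1825,.34],down(-5)))
E
```

```text
(array([  64.3, -248.9,  506.8]), array([1.3133e+00, 1.0000e-03, 1.3000e-03]))
```

>>> carry_out(
  rows=[
    [[0, -20, 40, 0.1, 0, 0, 0.4], [0, -40, 80, 0.2, 0, 0, 0.4], [0, -60, 120, 0.3, 0, 0, 0.4], [0, -80, 160, 0.4, 0, 0, 0.4], [10, -100, 200, 0.5, 0, 0, 0.4], [20, -120, 240, 0.6, 0, 0, 0.4], [30, -138, 276, 0.7, 0, 0, 0.4], [40, -156, 312, 0.8, 0, 0, 0.4]],
  ],
  force=40,
)

```text
clock: 0.82
eef_pos: [0.4398, 0.3482, 0.3692]
eef_rot: [[0.0, 0.913, 0.409], [0.0, 0.409, -0.913], [-1.0, 0.0, -0.0]]
force: [1.2, -0.3, -0.1]
opening: 0.0514
```

```bash
python3 - <<'E'
from h import *
from station import robot
s=robot.read_state();print(s["q"].round(1),s["eef_pos"],s["opening"],s["force"]);print(delta(s,[.604,.1825,.34],down(-5)))
E
```

```text
[-55.1  15.3  16.5  92.7  -4.5  72.7 -13.8] [0.43977514 0.34815837 0.36918939] 0.051398044954225904 [ 1.19751395 -0.25898963 -0.08563393]
(array([ 29.2,  82.1, 218.3]), array([ 5.084e-01, -3.000e-04, -2.000e-04]))
```

>>> carry_out(
  rows=[
    [[10, 12, 32, 0.1, 0, 0, 0.4], [15, 25, 66, 0.2, 0, 0, 0.4], [20, 38, 100, 0.3, 0, 0, 0.4], [25, 50, 134, 0.4, 0, 0, 0.4], [29, 63, 168, 0.5, 0, 0, 0.4], [29, 76, 202, 0.508, 0, 0, 0.4], [29, 82, 218, 0.508, 0, 0, 0.4], [29, 82, 218, 0.508, 0, 0, 0.4]],
  ],
)

```text
clock: 1.48
eef_pos: [0.606, 0.1798, 0.3399]
eef_rot: [[0.001, 0.996, -0.089], [-0.004, -0.089, -0.996], [-1.0, 0.001, 0.003]]
force: [-0.6, -0.7, 0.5]
opening: 0.0511
```

```bash
python3 - <<'E'
from h import *
from station import robot
s=robot.read_state();print(s["q"].round(1),s["eef_pos"],s["opening"],s["force"]);print(delta(s,[.604,.1825,.187],down(-5)))
c=robot.read_camera("wrist");cv2.imwrite("pics/w1.png",c["pixels"]);pickle.dump(c,open("w1.pkl","wb"))
E
```

```text
[-38.3  26.4  26.4  83.7 -11.7  72.7 -16. ] [0.6060247  0.17984842 0.339863  ] 0.05105558990841608 [-0.56671877 -0.66978148  0.52036974]
(array([152.9,  -2.4,  -3. ]), array([-0.0023,  0.0035, -0.001 ]))
```

View pics/w1.png

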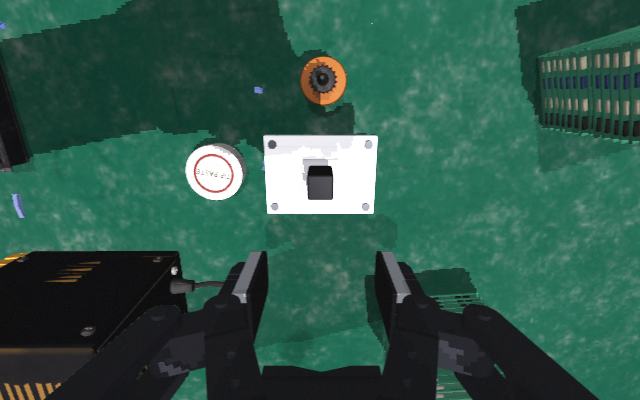

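```bash
python3 - <<'E'
from h import *
c=pickle.load(open("w1.pkl","rb"));crop(c,255,125,390,225,5,"pics/w1c.png")
W=np.array([P(c,u,v,.008)[:2] for u,v in [(264,136),(378,136),(374,213),(267,213)]]);print(W.mean(0),np.linalg.norm(W-np.roll(W,-1,0),axis=1))
d=W[1]-W[0]+W[2]-W[3];print(np.degrees(np.arctan2(d[1],d[0])))
E
```

```text
[0.60567674 0.18502859] [0.1031609  0.0742235  0.1043199  0.07420546]
-5.155001752296013
```

View pics/w1c.png

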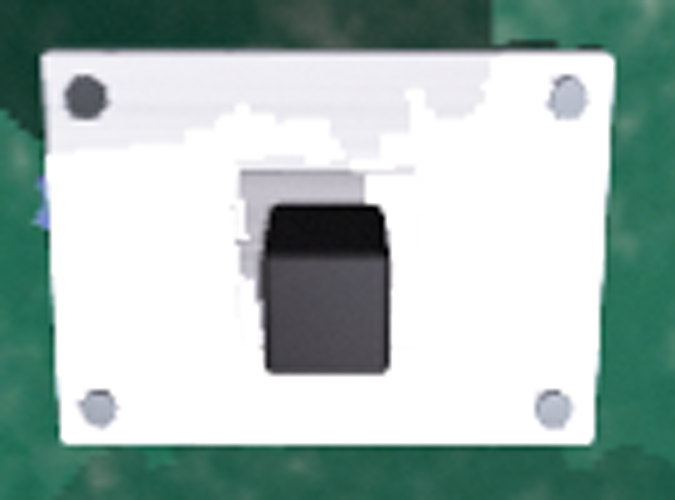

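>>> carry_out(
  rows=[
    [[30, -1.5, -3, 0, 0, 0, 0.4], [60, -1.5, -3, 0, 0, 0, 0.4], [90, -1.5, -3, 0, 0, 0, 0.4], [115, -1.5, -3, 0, 0, 0, 0.4], [135, -1.5, -3, 0, 0.003, 0, 0.4], [147, -1.5, -3, 0, 0.003, 0, 0.4], [153, -1.5, -3, 0, 0.003, 0, 0.4], [153, -1.5, -3, 0, 0.003, 0, 0.4]],
  ],
)

```text
clock: 2.2
eef_pos: [0.6015, 0.1893, 0.1864]
eef_rot: [[-0.002, 0.997, -0.081], [0.003, -0.081, -0.997], [-1.0, -0.002, -0.002]]
force: [-0.1, -0.4, -0.0]
opening: 0.051
```

```bash
python3 - <<'E'
from h import *
from station import robot
s=robot.read_state();print(s["q"].round(1),s["eef_pos"],s["opening"],s["force"]);print(delta(s,[.605,.183,.187],down(-5)))
E
```

```text
[-37.   34.9  23.1  92.1 -15.9  56.3 -13.4] [0.60152539 0.18926755 0.1863785 ] 0.050996059708734734 [-0.13328739 -0.43717984 -0.01549121]
(array([-0.6,  4. ,  6. ]), array([ 0.0066, -0.0024,  0.002 ]))
```

>>> carry_out(
  rows=[
    [[0, 4, 6, 0.006, 0, 0, 0.4], [0, 4, 6, 0.006, 0, 0, 0.4], [0, 4, 6, 0.006, 0, 0, 0.4], [0, 4, 6, 0.006, 0, 0, 0.4]],
  ],
)

```text
clock: 2.53
eef_pos: [0.6063, 0.1819, 0.1886]
eef_rot: [[0.002, 0.996, -0.088], [0.004, -0.088, -0.996], [-1.0, 0.002, -0.004]]
force: [-0.2, 2.1, 0.1]
opening: 0.0513
```

```bash
python3 - <<'E'
from h import *
from station import robot
s=robot.read_state();print(s["joint_vel"].round(2),s["eef_pos"],s["opening"],s["force"]);print(delta(s,[.605,.183,.187],down(-5)))
c=robot.read_camera("wrist");cv2.imwrite("pics/w2.png",c["pixels"])
E
```

```text
[-0.14  0.26 -0.44  0.44 -0.11 -0.06 -0.02] [0.6063352  0.18190116 0.18857355] 0.05129715742584397 [-0.16204228  2.09919369  0.06651457]
(array([ 1.6, -1.4, -1. ]), array([-0.0012, -0.0038, -0.0017]))
```

View pics/w2.png

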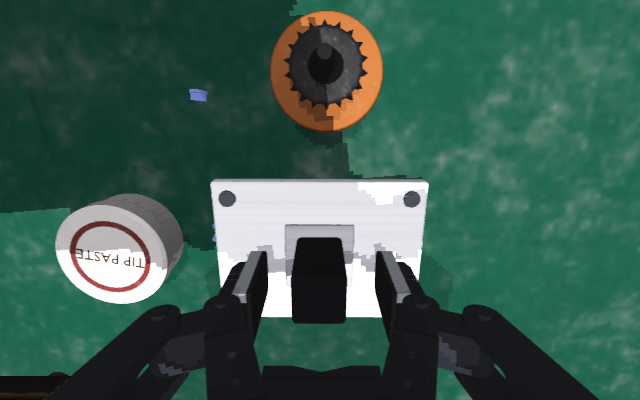

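The post sits centred between the pads at about (319,275), and bottle and tin are clear. Closing now.

>>> carry_out(
  rows=[
    [[1, -1, -1, 0, 0, 0, 0.6], [1, -1, -1, 0, 0, 0, 0.8], [1, -1, -1, 0, 0, 0, 0.9], [1, -1, -1, 0, 0, 0, 1], [1, -1, -1, 0, 0, 0, 1], [1, -1, -1, 0, 0, 0, 1]],
  ],
  force=50,
)

```text
clock: 3.08
eef_pos: [0.6049, 0.1835, 0.1866]
eef_rot: [[0.0, 0.996, -0.088], [0.003, -0.088, -0.996], [-1.0, 0.0, -0.003]]
force: [0.0, 0.9, 1.8]
opening: 0.0214
```

>>> carry_out(
  rows=[
    [[-10, 0, 0, 0, 0, 0, 1], [-30, 0, 0, 0, 0, 0, 1], [-55, 0, 0, 0, 0, 0, 1], [-80, 0, 0, 0, 0, 0, 1], [-105, 0, 0, 0, 0, 0, 1], [-130, 0, 0, 0, 0, 0, 1], [-150, 0, 0, 0, 0, 0, 1], [-160, 0, 0, 0, 0, 0, 1]],
  ],
)

```text
clock: 3.75
eef_pos: [0.6052, 0.1823, 0.3499]
eef_rot: [[0.004, 0.996, -0.088], [0.004, -0.088, -0.996], [-1.0, 0.003, -0.004]]
force: [0.9, 1.0, -1.1]
opening: 0.0215
```

```bash
python3 - <<'E'
from h import *
from station import robot
s=robot.read_state();print(s["q"].round(1),s["joint_vel"].round(2),s["eef_pos"],s["opening"],s["force"]);print(delta(s,[.6517,-.2115,.345],down(-106)))
c=robot.read_camera("wrist");cv2.imwrite("pics/w3.png",c["pixels"])
E
```

```text
[-38.4  25.8  26.3  83.1 -11.8  73.5 -16.1] [-0.54 -3.32  0.95 -6.96  1.83 11.21 -1.44] [0.60522842 0.1823067  0.34986666] 0.02152962744319454 [ 0.88438753  1.04050361 -1.12049994]
(array([  3.4,  81.1, 388.2]), array([ 1.7616e+00, -6.1000e-03,  1.5000e-03]))
```

View pics/w3.png

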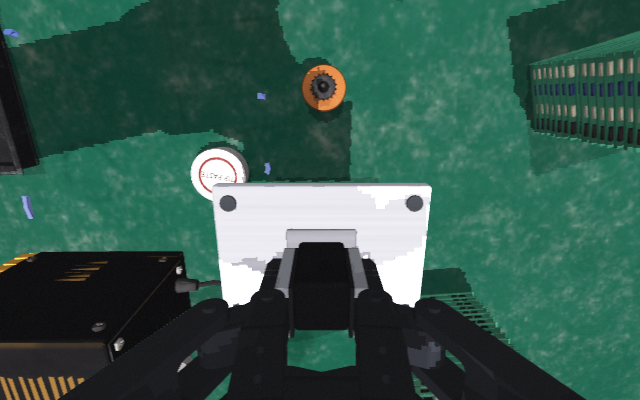

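>>> carry_out(
  rows=[
    [[0, 4, 20, 0.11, 0, 0, 1], [0, 9, 45, 0.23, 0, 0, 1], [0, 15, 72, 0.35, 0, 0, 1], [0, 21, 100, 0.47, 0, 0, 1], [0, 27, 128, 0.59, 0, 0, 1], [0, 33, 156, 0.71, 0, 0, 1], [0, 39, 184, 0.83, 0, 0, 1], [0, 45, 212, 0.95, 0, 0, 1]],
  ],
)

```text
clock: 4.47
eef_pos: [0.6306, -0.0337, 0.3443]
eef_rot: [[-0.002, 0.503, -0.864], [0.003, -0.864, -0.503], [-1.0, -0.003, 0.0]]
force: [0.9, -0.0, -1.5]
opening: 0.0217
```

```bash
python3 - <<'E'
from h import *
from station import robot
s=robot.read_state();print(s["q"].round(1),s["eef_pos"],s["opening"],s["force"]);print(delta(s,[.6517,-.2115,.345],down(-106)))
E
```

```text
[-27.7  28.7  40.1  83.8 -18.9  74.4 -45.8] [ 0.63063533 -0.03369646  0.34430746] 0.021695108393123233 [ 0.87240191 -0.04548711 -1.52858519]
(array([ -1.2, 164.3,  71.2]), array([0.8061, 0.0017, 0.0031]))
```

>>> carry_out(
  rows=[
    [[0, 25, 11, 0.12, 0, 0, 1], [0, 52, 23, 0.24, 0, 0, 1], [0, 80, 35, 0.36, 0, 0, 1], [0, 108, 47, 0.48, 0, 0, 1], [0, 135, 59, 0.6, 0, 0, 1], [0, 155, 67, 0.71, 0, 0, 1], [0, 164, 71, 0.79, 0, 0, 1], [0, 164, 71, 0.806, 0, 0, 1]],
  ],
)

```text
clock: 5.13
eef_pos: [0.6519, -0.2135, 0.3435]
eef_rot: [[-0.003, -0.279, -0.96], [0.001, -0.96, 0.279], [-1.0, -0.0, 0.003]]
force: [0.4, 0.1, -1.9]
opening: 0.0215
```

>>> carry_out(
  rows=[
    [[0, 0, 0, 0, 0, 0, 1], [0, 0, 0, 0, 0, 0, 1], [0, 0, 0, 0, 0, 0, 1], [0, 0, 0, 0, 0, 0, 1]],
  ],
)

```text
clock: 5.47
eef_pos: [0.6535, -0.2082, 0.3451]
eef_rot: [[0.0, -0.267, -0.964], [0.004, -0.964, 0.267], [-1.0, -0.004, 0.001]]
force: [-0.2, -0.2, -2.2]
opening: 0.0215
```

```bash
python3 - <<'E'
from h import *
from station import robot
s=robot.read_state();print(s["q"].round(1),s["eef_pos"],s["opening"],s["force"]);print(delta(s,[.6517,-.2115,.345],down(-106)))
for n in("side","top","wrist"):
    c=robot.read_camera(n);cv2.imwrite(f"pics/{n}4.png",c["pixels"]);pickle.dump(c,open(f"{n}4.pkl","wb"))
E
```

```text
[-14.2  38.7  49.2  74.  -29.   79.8 -71.9] [ 0.65351653 -0.20820126  0.34506861] 0.021452948411551702 [-0.24458466 -0.20274666 -2.22352074]
(array([0.1, 3.7, 0.9]), array([0.0094, 0.001 , 0.0038]))
```

View pics/wrist4.png

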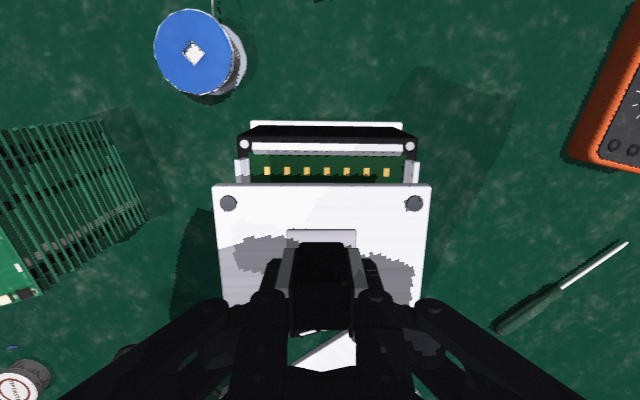

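View pics/side4.png

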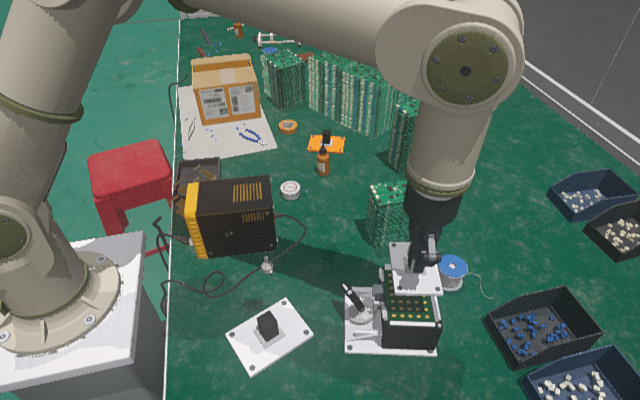

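View pics/top4.png

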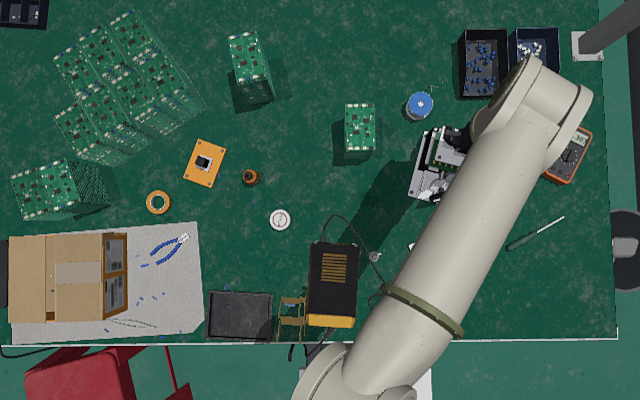

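```bash
python3 - <<'E'
from h import *
c=pickle.load(open("wrist4.pkl","rb"));crop(c,200,110,440,230,3,"pics/w4c.png")
t=pickle.load(open("top0.pkl","rb"))
print("zmap plate",[P(c,u,v).round(4) for u,v in[(250,200),(320,200),(390,200)]])
E
```

```text
zmap plate [array([ 0.6918, -0.1838,  0.1665]), array([ 0.6831, -0.2158,  0.1669]), array([ 0.674 , -0.2477,  0.1659])]
```

View pics/w4c.png

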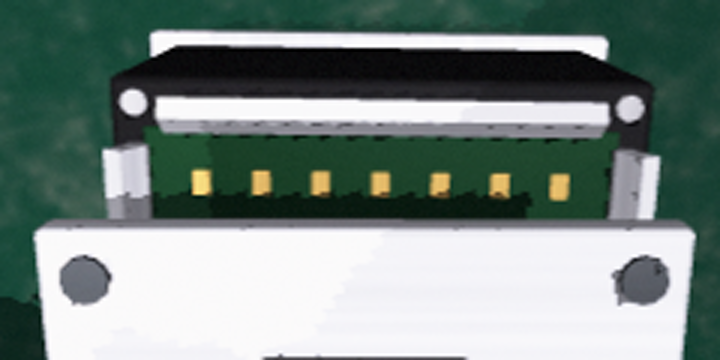

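```bash
python3 - <<'E'
from h import *
c=pickle.load(open("wrist4.pkl","rb"))
f=lambda u,v:(200+(u+.5)/3-.5,110+(v+.5)/3-.5)
a=[P(c,*f(*p),.088)[:2] for p in[(201,182),(559,186)]]
b=[P(c,*f(*p),.1665)[:2] for p in[(35,229),(694,231)]]
for n,(l,r) in(("dots",a),("plate",b)):
    d=l-r;print(n,(l+r)/2,np.linalg.norm(d),np.degrees(np.arctan2(d[1],d[0])))
ang=np.radians(-16);ex=np.array([np.cos(ang),np.sin(ang)]);ey=np.array([-ex[1],ex[0]])
da=(a[0]+a[1])/2;db=(b[0]+b[1])/2
print("nest ctr from dots",da-28.2e-3*ex,"plate ctr",db-38e-3*ex, "TCP",[.65352,-.20820])
e=(da-28.2e-3*ex)-(db-38e-3*ex);print("need: x,y jig mm",e@ex*1e3,e@ey*1e3)
E
```

```text
dots [ 0.67818768 -0.21835956] 0.0840057277282063 73.87932797399357
plate [ 0.68932531 -0.21800872] 0.10248654473951449 74.3679375694987
nest ctr from dots [ 0.6510801  -0.21058659] plate ctr [ 0.65279737 -0.2075345 ] TCP [0.65352, -0.2082]
need: x,y jig mm -0.809478384306862 -3.4072006185979693
```

```bash
python3 - <<'E'
from h import *
from station import robot
s=robot.read_state();print(s["eef_pos"],s["joint_vel"].round(1));print(delta(s,[.6514,-.211,.293],down(-106)))
E
```

```text
[ 0.6533379  -0.20899464  0.34536385] [ 0.2  0.   0.3 -0.1 -0.   0.  -0.2]
(array([52.4,  2.6,  1.3]), array([0.0077, 0.0005, 0.0033]))
```

>>> carry_out(
  rows=[
    [[12, 2.5, 1.3, 0.008, 0, 0.003, 1], [26, 2.5, 1.3, 0.008, 0, 0.003, 1], [40, 2.5, 1.3, 0.008, 0, 0.003, 1], [50, 2.5, 1.3, 0.008, 0, 0.003, 1], [52, 2.5, 1.3, 0.008, 0, 0.003, 1], [52, 2.5, 1.3, 0.008, 0, 0.003, 1], [52, 2.5, 1.3, 0.008, 0, 0.003, 1], [52, 2.5, 1.3, 0.008, 0, 0.003, 1]],
  ],
)

```text
clock: 6.28
eef_pos: [0.6515, -0.2118, 0.2939]
eef_rot: [[0.0, -0.277, -0.961], [-0.0, -0.961, 0.277], [-1.0, 0.0, -0.001]]
force: [0.2, 0.3, -0.9]
opening: 0.0212
```

```bash
python3 - <<'E'
from h import *
from station import robot
for n in("side","wrist"):
    c=robot.read_camera(n);pickle.dump(c,open(f"{n}5.pkl","wb"));crop(c,*((200,110,440,310,3) if n=="wrist" else (340,220,470,360,4)),f"pics/{n}5.png")
s=robot.read_state();print(s["eef_pos"],s["joint_vel"].round(1),s["force"]);print(delta(s,[.6514,-.211,.293],down(-106)))
E
```

```text
[ 0.65147861 -0.21185874  0.29406982] [-0.  -0.1 -0.1  0.2 -0.1 -0.1 -0. ] [ 0.5793957  -0.81059299 -2.33039652]
(array([ 1.1, -0.8,  0.3]), array([-0.0019, -0.0007, -0.0002]))
```

View pics/wrist5.png

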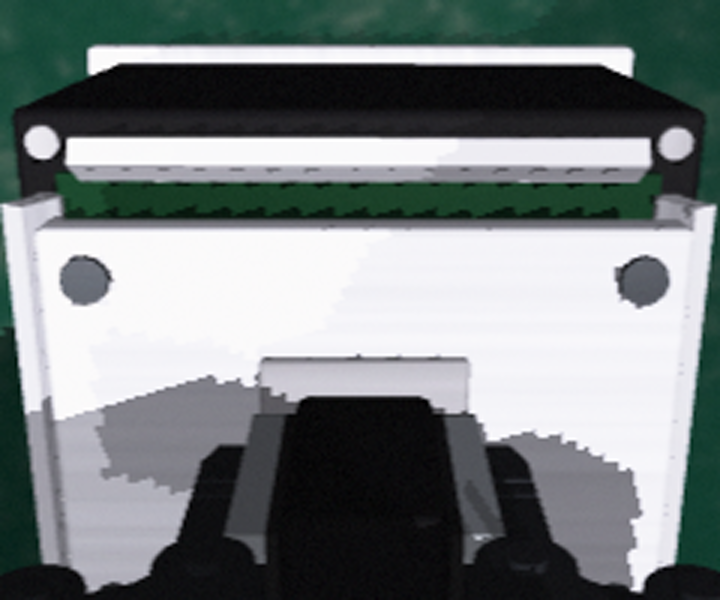

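View pics/side5.png

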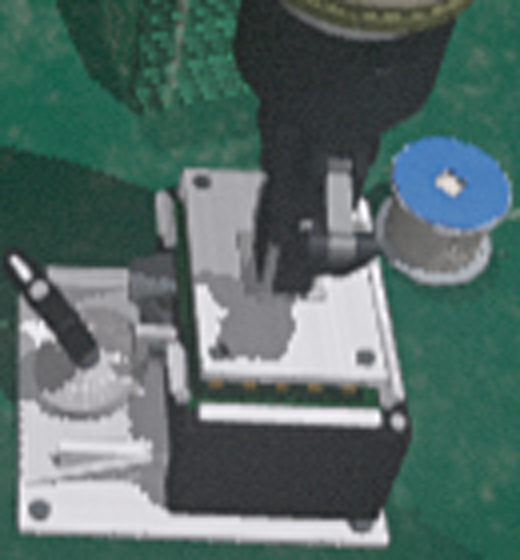

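>>> carry_out(
  rows=[
    [[4, -1, 0.3, -0.002, 0, 0, 1], [8, -1, 0.3, -0.002, 0, 0, 1], [11, -1, 0.3, -0.002, 0, 0, 1], [14, -1, 0.3, -0.002, 0, 0, 1], [16, -1, 0.3, -0.002, 0, 0, 1], [17, -1, 0.3, -0.002, 0, 0, 1], [17, -1, 0.3, -0.002, 0, 0, 1]],
  ],
)

```text
clock: 6.97
eef_pos: [0.6512, -0.2106, 0.2758]
eef_rot: [[-0.001, -0.276, -0.961], [0.0, -0.961, 0.276], [-1.0, 0.0, 0.001]]
force: [-0.7, 0.4, -1.9]
opening: 0.0218
```

```bash
python3 - <<'E'
from h import *
from station import robot
for n in("side","wrist"):
    c=robot.read_camera(n);pickle.dump(c,open(f"{n}6.pkl","wb"));crop(c,*((200,110,440,310,3) if n=="wrist" else (340,220,470,360,4)),f"pics/{n}6.png")
s=robot.read_state();print(s["eef_pos"],s["joint_vel"].round(1),s["force"]);print(delta(s,[.6514,-.211,.275],down(-106)))
E
```

```text
[ 0.65129115 -0.21062739  0.27626957] [-0.  -0.1  0.2 -0.1 -0.   0.   0.1] [-0.45170791  0.51793595 -1.74080847]
(array([ 1.3,  0.3, -0.2]), array([ 0.0001,  0.0006, -0.0002]))
```

View pics/wrist6.png

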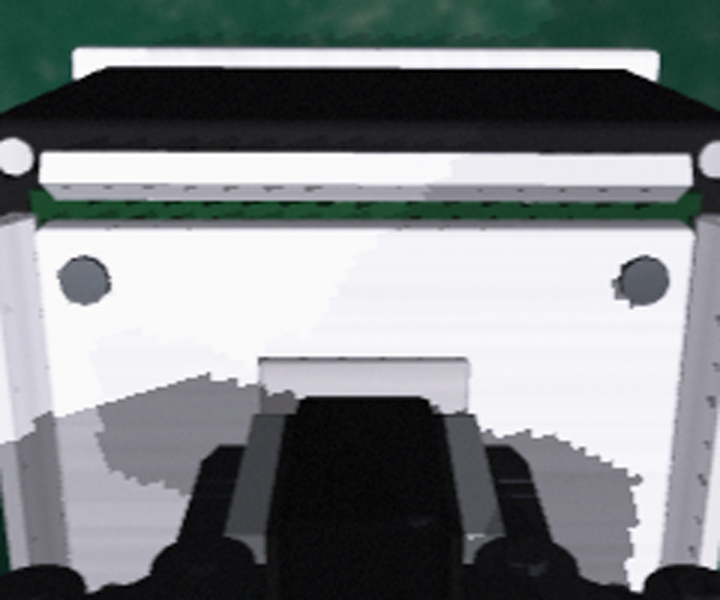

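View pics/side6.png

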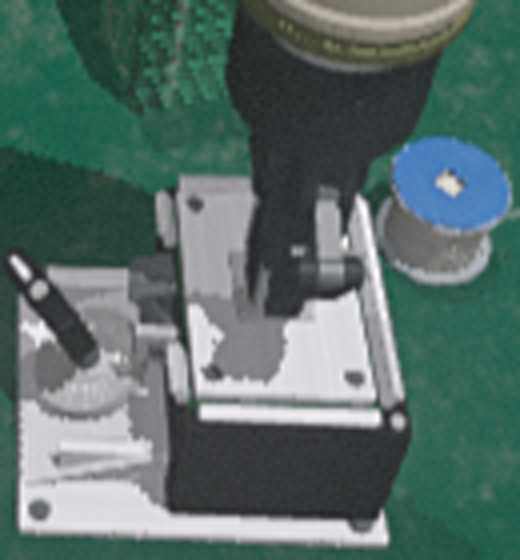

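>>> carry_out(
  rows=[
    [[1, 0, -0.4, 0, 0, 0, 1], [2, 0, -0.4, 0, 0, 0, 1], [2.5, 0, -0.4, 0, 0, 0, 1], [2.5, 0, -0.4, 0, 0, 0, 1]],
  ],
)

```text
clock: 7.4
eef_pos: [0.6517, -0.2109, 0.2747]
eef_rot: [[0.0, -0.276, -0.961], [0.0, -0.961, 0.276], [-1.0, -0.0, -0.0]]
force: [-3.1, 1.4, 4.9]
opening: 0.0213
```

```bash
python3 - <<'E'
from h import *
from station import robot
s=robot.read_state();print(s["eef_pos"],s["joint_vel"].round(1),s["force"]);print(delta(s,[.6514,-.211,.2745],down(-106)))
E
```

```text
[ 0.6516838  -0.21085423  0.2746612 ] [-0.1 -0.  -0.1  0.1  0.1  0.   0. ] [-3.13570514  1.35314089  4.87022965]
(array([0.2, 0.2, 0.2]), array([ 0.0001, -0.0002,  0.0002]))
```

>>> carry_out(
  rows=[
    [[0, 0, 0, 0, 0, 0, 0.6], [0, 0, 0, 0, 0, 0, 0.5], [0, 0, 0, 0, 0, 0, 0.45], [0, 0, 0, 0, 0, 0, 0.45], [0, 0, 0, 0, 0, 0, 0.45]],
  ],
)

```text
clock: 7.82
eef_pos: [0.6517, -0.2107, 0.2736]
eef_rot: [[-0.001, -0.276, -0.961], [0.0, -0.961, 0.276], [-1.0, 0.0, 0.001]]
force: [-0.7, -0.5, 0.6]
opening: 0.0472
```

>>> carry_out(
  rows=[
    [[-5, 0, 0, 0, 0, 0, 0.45], [-15, 0, 0, 0, 0, 0, 0.45], [-30, 0, 0, 0, 0, 0, 0.45], [-50, 0, 0, 0, 0, 0, 0.45], [-70, 0, 0, 0, 0, 0, 0.45], [-90, 0, 0, 0, 0, 0, 0.45], [-95, 0, 0, 0, 0, 0, 0.45], [-95, 0, 0, 0, 0, 0, 0.45]],
  ],
)

```text
clock: 8.48
eef_pos: [0.6519, -0.2113, 0.3717]
eef_rot: [[0.003, -0.276, -0.961], [-0.001, -0.961, 0.276], [-1.0, 0.0, -0.004]]
force: [0.3, 0.7, -0.3]
opening: 0.047
```

```bash
python3 - <<'E'
from h import *
from station import robot
for n in("side","wrist"):
    c=robot.read_camera(n);pickle.dump(c,open(f"{n}7.pkl","wb"));crop(c,*((160,60,480,310,2.5) if n=="wrist" else (340,220,470,360,4)),f"pics/{n}7.png")
s=robot.read_state();print(s["eef_pos"],s["opening"],s["force"],s["q"].round(1))
E
```

```text
[ 0.6515958  -0.21072522  0.36848342] 0.04695528805441278 [ 0.88691337  0.36322984 -1.14605878] [-14.1  37.9  49.9  72.3 -28.3  82.2 -72.7]
```

View pics/wrist7.png

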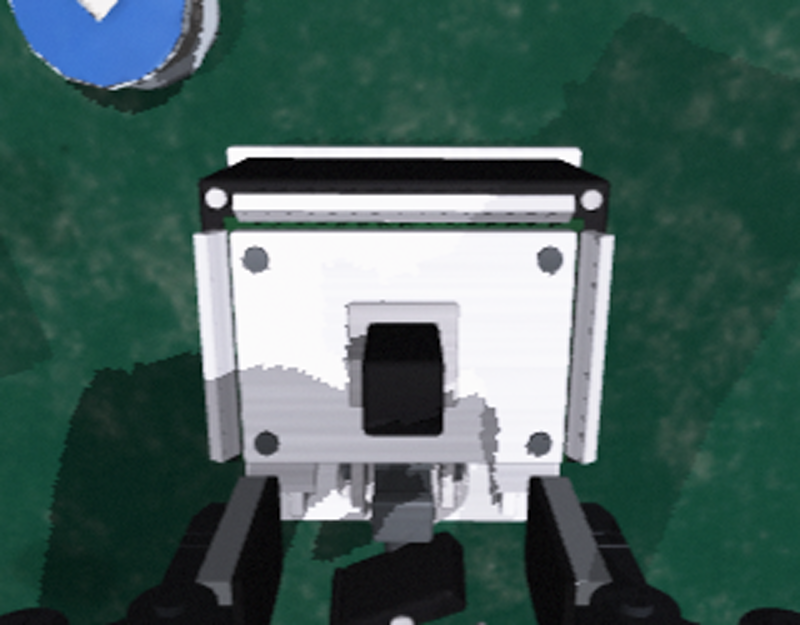

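View pics/side7.png

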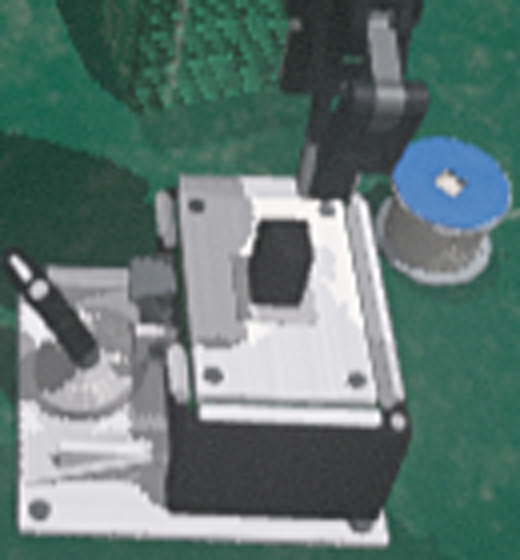

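```bash
python3 - <<'E'
from h import *
c=pickle.load(open("top0.pkl","rb"));s=pickle.load(open("side0.pkl","rb"));w=pickle.load(open("wrist7.pkl","rb"))
print("plate top z",[P(w,160+u/2.5,60+v/2.5)[2].round(4) for u,v in[(290,250),(520,250),(240,330),(560,330),(290,445),(510,445)]])
def ray(cam,u,v):
    T=cam["extrinsics"];d=T[:3,:3]@np.linalg.inv(cam["intrinsics"])@[u,v,1];return T[:3,3],d/np.linalg.norm(d)
def tri(*rs):
    A=sum(np.eye(3)-np.outer(d,d) for o,d in rs);b=sum((np.eye(3)-np.outer(d,d))@o for o,d in rs);x=np.linalg.solve(A,b)
    return x.round(4),[round(1e3*np.linalg.norm((np.eye(3)-np.outer(d,d))@(x-o)),1) for o,d in rs]
print("dot",tri(ray(c,400+262/6,115+500/6),ray(s,335+73/5,250+210/5)))
print("stripe",tri(ray(c,400+208/6,115+510/6),ray(s,335+45/5,250+178/5)))
N=np.array([.6515,-.2107,.088]);a=np.radians(-16);ex=np.array([np.cos(a),np.sin(a),0]);ey=np.array([-ex[1],ex[0],0]);ez=np.array([0,0,1.])
kz=np.cos(np.radians(25))*ez-np.sin(np.radians(25))*ex
for n,x in(("dot",tri(ray(c,400+262/6,115+500/6),ray(s,335+73/5,250+210/5))[0]),):
    r=x-N;print("jig coords",r@ex,r@ey,r@ez)
# cloud of bar from both depth maps in jig frame
for nm,cam,(u0,v0,u1,v1) in(("top",c,(424,186,458,206)),("side",s,(338,280,368,314))):
    pts=np.array([P(cam,u,v) for v in range(v0,v1) for u in range(u0,u1) if cam["z_map"][v,u]>0 and cam["pixels"][v,u].max()<75])
    r=(pts-N)@np.c_[ex,ey,ez]; r=r[(r[:,2]>-.03)&(r[:,2]<.03)&(r[:,0]<-.06)]
    print(nm,len(r),r.mean(0).round(4),r.min(0).round(4),r.max(0).round(4))
E
```

```text
plate top z [np.float64(0.0947), np.float64(0.0963), np.float64(0.095), np.float64(0.0954), np.float64(0.0954), np.float64(0.0962)]
dot (array([ 0.5518, -0.1832,  0.0917]), [np.float64(0.7), np.float64(0.7)])
stripe (array([ 0.548 , -0.1639,  0.0857]), [np.float64(0.0), np.float64(0.0)])
jig coords -0.10341781837001787 -0.001046347736651054 0.003700000000000009
top 169 [-0.0986  0.0044 -0.0043] [-0.1199 -0.0197 -0.0298] [-0.0796  0.0273  0.0108]
side 173 [-0.0972 -0.0069 -0.0015] [-0.1196 -0.0229 -0.0192] [-0.0784  0.0267  0.0093]
```

```bash
cat >> h.py <<'E'
N=np.array([.6515,-.2107,.088]);_a=np.radians(-16);ex=np.array([np.cos(_a),np.sin(_a),0]);ey=np.array([-ex[1],ex[0],0]);ez=np.array([0,0,1.])
kz=np.cos(np.radians(25))*ez-np.sin(np.radians(25))*ex; ku=np.cos(np.radians(25))*ex+np.sin(np.radians(25))*ez
KP=N-.0975*ex-.0005*ey-.009*ez
def kpose(jaw,h,kp=KP): # jaw deg from uphill ccw, grasp point h m above knob point
    a=np.radians(jaw);y=np.cos(a)*ku+np.sin(a)*ey;x=-kz
    return kp+(.155+h)*kz, np.c_[x,y,np.cross(x,y)]
E
python3 - <<'E'
from h import *
from station import robot
print(KP,delta(robot.read_state(),*kpose(31,.09)),kpose(31,.09)[0])
E
```

```text
[ 0.55763917 -0.18430599  0.079     ] (array([ 67.6,   0.5, 201.1]), array([-2.0723,  0.2602,  0.4603])) [ 0.45810871 -0.15576609  0.30104541]
```

>>> carry_out(
  rows=[
    [[2, 0, 11, -0.11, 0.014, 0.024, 0.45], [4, 0, 22, -0.22, 0.028, 0.049, 0.45], [6, 0, 33, -0.33, 0.041, 0.073, 0.45], [9, 0, 44, -0.44, 0.055, 0.098, 0.45], [12, 0, 55, -0.55, 0.069, 0.122, 0.45], [15, 0, 66, -0.66, 0.083, 0.147, 0.45], [18, 0, 77, -0.77, 0.097, 0.171, 0.45], [22, 0, 90, -0.88, 0.11, 0.195, 0.45]],
  ],
)

```text
clock: 9.25
eef_pos: [0.5646, -0.1851, 0.3453]
eef_rot: [[0.133, 0.559, -0.818], [-0.168, -0.801, -0.575], [-0.977, 0.214, -0.013]]
force: [-1.4, -0.1, -0.6]
opening: 0.047
```

```bash
python3 - <<'E'
from h import *
from station import robot
s=robot.read_state();print(s["q"].round(1),s["eef_pos"],delta(s,*kpose(31,.09)))
E
```

```text
[-23.8  20.5  46.2  95.8  -9.4  59.3 -31.8] [ 0.56457628 -0.18514445  0.34529204] (array([ 24.1, -92.6,  70.8]), array([-1.1854,  0.1495,  0.2661]))
```

>>> carry_out(
  rows=[
    [[2, -9, 7, -0.11, 0.014, 0.025, 0.45], [4, -18, 14, -0.22, 0.028, 0.05, 0.45], [6, -27, 21, -0.33, 0.042, 0.075, 0.45], [8, -36, 28, -0.44, 0.056, 0.1, 0.45], [11, -45, 35, -0.55, 0.07, 0.125, 0.45], [14, -55, 42, -0.66, 0.084, 0.15, 0.45], [17, -65, 50, -0.77, 0.098, 0.174, 0.45], [20, -75, 58, -0.88, 0.111, 0.198, 0.45]],
  ],
)

```text
clock: 9.92
eef_pos: [0.4776, -0.1612, 0.3089]
eef_rot: [[0.346, 0.935, -0.083], [-0.163, -0.027, -0.986], [-0.924, 0.355, 0.143]]
force: [0.7, -0.9, 0.3]
opening: 0.0468
```

```bash
python3 - <<'E'
from h import *
from station import robot
s=robot.read_state();print(s["q"].round(1),s["eef_pos"],delta(s,*kpose(31,.09)))
E
```

```text
[-25.    3.2  40.1 117.    3.2  38.5   9.2] [ 0.47755823 -0.1612058   0.30887637] (array([ -0.4, -21.1,  -4.9]), array([-0.3055,  0.0389,  0.0682]))
```

>>> carry_out(
  rows=[
    [[0, -7, -2, -0.11, 0.014, 0.025, 0.45], [0, -14, -4, -0.22, 0.028, 0.05, 0.45], [0, -21, -5, -0.306, 0.039, 0.068, 0.45], [0, -21, -5, -0.306, 0.039, 0.068, 0.45], [0, -21, -5, -0.306, 0.039, 0.068, 0.45], [0, -21, -5, -0.306, 0.039, 0.068, 0.45]],
  ],
)

```text
clock: 10.42
eef_pos: [0.4597, -0.1562, 0.302]
eef_rot: [[0.406, 0.891, 0.204], [-0.118, 0.273, -0.955], [-0.906, 0.364, 0.216]]
force: [0.4, -0.2, 0.0]
opening: 0.0467
```

```bash
python3 - <<'E'
from h import *
from station import robot
for n in("side","wrist"):
    c=robot.read_camera(n);pickle.dump(c,open(f"{n}8.pkl","wb"));cv2.imwrite(f"pics/{n}8.png",c["pixels"])
    if n=="wrist":crop(c,240,150,400,310,4,"pics/w8c.png")
s=robot.read_state();print(s["q"].round(1),s["eef_pos"],delta(s,*kpose(31,.09)))
E
```

```text
[-24.   -0.2  39.3 121.    0.9  34.1  29.2] [ 0.45993393 -0.15620293  0.30214627] (array([ 0.2, -1.9, -1. ]), array([-0.0074,  0.0017,  0.0001]))
```

View pics/wrist8.png

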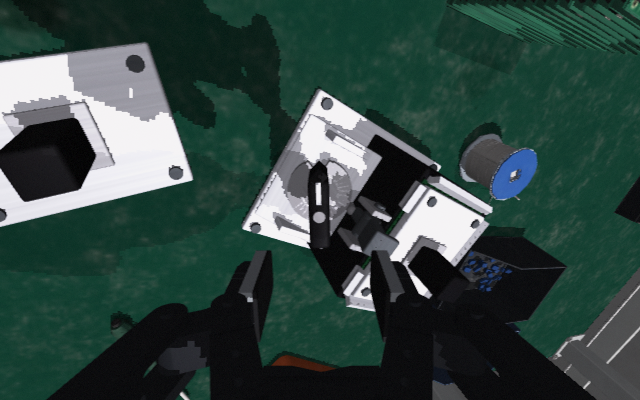

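View pics/side8.png

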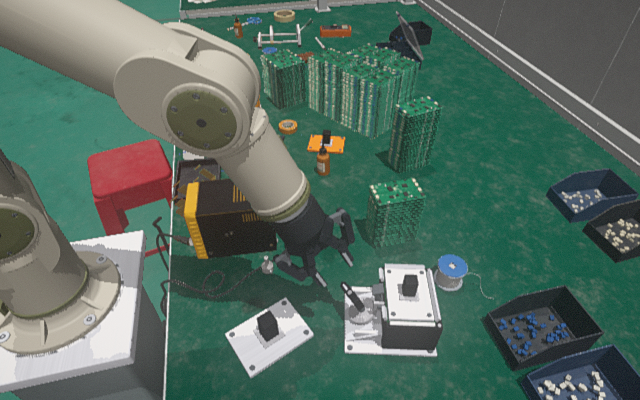

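View pics/w8c.png

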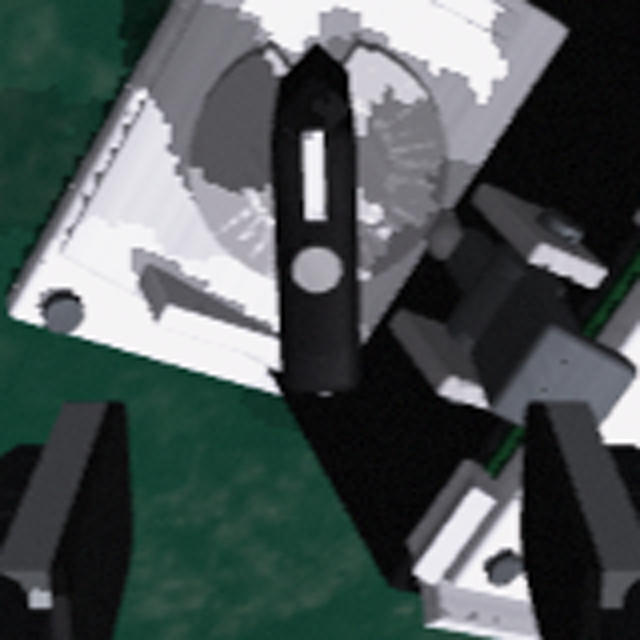

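```bash
python3 - <<'E'
from h import *
w=pickle.load(open("wrist8.pkl","rb"));t=pickle.load(open("top0.pkl","rb"))
def pl(u,v,h,k=4):
    u=240+(u+.5)/k-.5;v=150+(v+.5)/k-.5
    T=w["extrinsics"];d=T[:3,:3]@np.linalg.inv(w["intrinsics"])@[u,v,1];o=T[:3,3];q=KP+h*kz
    return o+d*((q-o)@kz)/(d@kz)
dot=pl(317,270,.014);r=dot-KP;print("dot in knob frame u,y,z mm",r@ku*1e3,r@ey*1e3)
for p in[(313,133),(314,216),(318,55),(320,385)]:
    r=pl(*p,.014)-dot;print(p,np.linalg.norm(r),np.degrees(np.arctan2(r@ey,r@ku)))
L=pl(283,380,.014)-pl(277,110,.014);Rr=pl(357,380,.014)-pl(351,110,.014)
for r in(L,Rr):print("side dir",np.degrees(np.arctan2(-r@ey,-r@ku)))
print("width",np.linalg.norm(pl(280,250,.014)-pl(355,250,.014)))
nz=P(t,375,256,.04);print("nozzle",nz,((nz-KP)@ex,(nz-KP)@ey))
u=pl(317,270,.014);print("depth dot",P(w,240+317/4,150+270/4),u)
# cam disc circle center from ellipse extents in image ~ (317,165)
d=pl(318,165,-.045)-KP;print("disc ctr u,y",d@ku*1e3,d@ey*1e3)
E
```

```text
dot in knob frame u,y,z mm -1.3336131684528363 1.3210519548127155
(313, 133) 0.023094042076591596 121.94516913394074
(314, 216) 0.009298514169522314 123.35601537864555
(318, 55) 0.035558463496750875 120.13108078703635
(320, 385) 0.020646875283830014 -58.22145086327793
side dir 121.0811678805879
side dir 122.07656448265486
width 0.012169887872988557
nozzle [ 0.42032508 -0.02883721  0.04      ] (np.float64(-0.17484777242858499), np.float64(0.11159729517912267))
depth dot [ 0.55187137 -0.18170541  0.09050061] [ 0.551154   -0.18107211  0.0911247 ]
disc ctr u,y -1.7587191720387028 1.7484383065573834
```

```bash
sed -i 's/^KP=.*/KP=N-.0975*ex-.0005*ey-.009*ez-.0008*ku+.0008*ey/' h.py; python3 - <<'E'
from h import *
from station import robot
s=robot.read_state();print(delta(s,*kpose(31.5,.002)),s["joint_vel"].round(2))
E
```

```text
(array([88.2, -2.2, -2.3]), array([-0.0161,  0.0017,  0.0001])) [ 0.14  0.01  0.08  0.02 -0.07 -0.06  0.58]
```

>>> carry_out(
  rows=[
    [[5, -2, -2, -0.016, 0, 0, 0.65], [15, -2, -2.3, -0.016, 0.002, 0, 0.65], [25, -2, -2.3, -0.016, 0.002, 0, 0.65], [35, -2, -2.3, -0.016, 0.002, 0, 0.65], [45, -2, -2.3, -0.016, 0.002, 0, 0.65], [50, -2, -2.3, -0.016, 0.002, 0, 0.65], [50, -2, -2.3, -0.016, 0.002, 0, 0.65], [50, -2, -2.3, -0.016, 0.002, 0, 0.65]],
  ],
)

```text
clock: 11.18
eef_pos: [0.4775, -0.1606, 0.2553]
eef_rot: [[0.405, 0.887, 0.222], [-0.116, 0.29, -0.95], [-0.907, 0.359, 0.221]]
force: [0.1, 1.1, 0.1]
opening: 0.0298
```

```bash
python3 - <<'E'
from h import *
from station import robot
c=robot.read_camera("wrist");pickle.dump(c,open("wrist9.pkl","wb"));crop(c,200,130,440,330,3,"pics/w9c.png")
s=robot.read_state();print(s["force"],s["opening"],s["eef_pos"],delta(s,*kpose(31.5,.002)))
E
```

```text
[-0.03731458  0.06413499  0.16386595] 0.02978923349899411 [ 0.47758343 -0.16065483  0.25571493] (array([38.4,  0.2, -0. ]), array([ 0.0013, -0.0004, -0.    ]))
```

View pics/w9c.png

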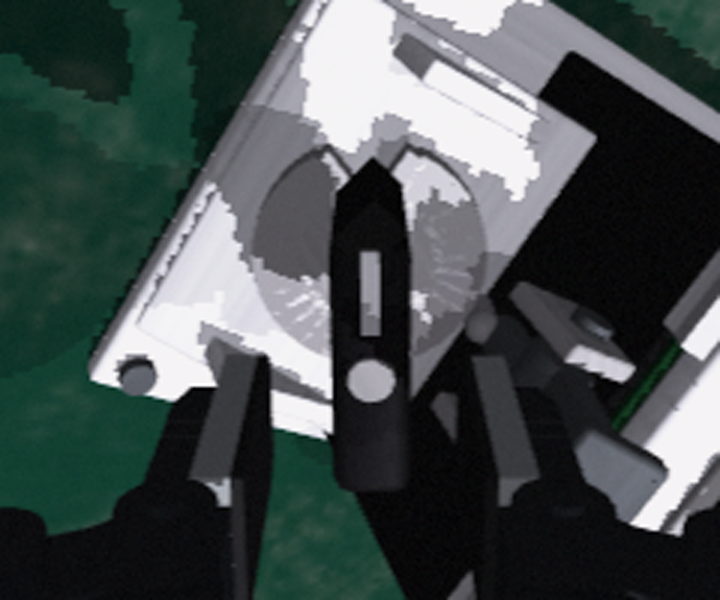

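>>> carry_out(
  rows=[
    [[8, 0, 0, 0, 0, 0, 0.65], [18, 0, 0, 0, 0, 0, 0.65], [28, 0, 0, 0, 0, 0, 0.65], [35, 0, 0, 0, 0, 0, 0.65], [38, 0, 0, 0, 0, 0, 0.65], [38, 0, 0, 0, 0, 0, 0.65], [38, 0, 0, 0, 0, 0, 0.65]],
  ],
  force=30,
)

```text
clock: 11.82
eef_pos: [0.493, -0.165, 0.2216]
eef_rot: [[0.407, 0.886, 0.221], [-0.116, 0.29, -0.95], [-0.906, 0.361, 0.221]]
force: [0.3, -0.7, 0.2]
opening: 0.0298
```

```bash
python3 - <<'E'
from h import *
from station import robot
c=robot.read_camera("wrist");crop(c,200,130,440,330,3,"pics/w10c.png")
c=robot.read_camera("side");crop(c,260,220,460,360,4,"pics/s10c.png")
s=robot.read_state();print(s["force"],s["opening"],s["eef_pos"],delta(s,*kpose(31.5,.002)))
E
```

```text
[ 0.19207244  0.56982923 -0.32854997] 0.030036390031143036 [ 0.49309123 -0.16501923  0.221818  ] (array([ 0.9, -0.1, -0.1]), array([ 0.0012, -0.0004, -0.0013]))
```

View pics/w10c.png

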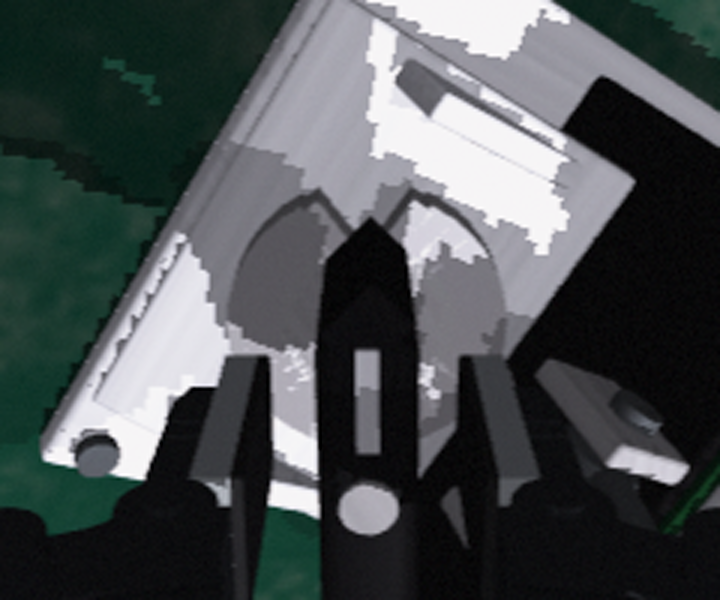

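View pics/s10c.png

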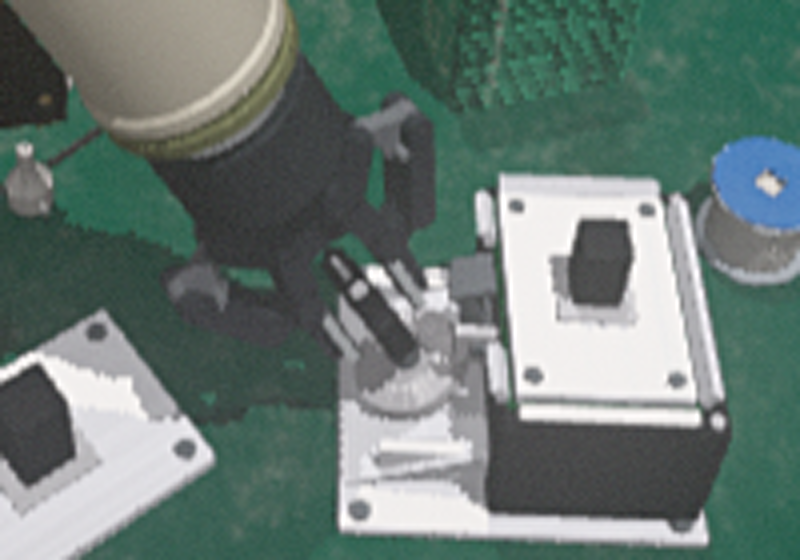

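>>> carry_out(
  rows=[
    [[1, 0, 0, 0, 0, 0, 0.8], [1, 0, 0, 0, 0, 0, 1], [1, 0, 0, 0, 0, 0, 1], [1, 0, 0, 0, 0, 0, 1], [1, 0, 0, 0, 0, 0, 1], [1, 0, 0, 0, 0, 0, 1]],
  ],
  force=30,
)

```text
clock: 12.42
eef_pos: [0.4938, -0.165, 0.2208]
eef_rot: [[0.408, 0.886, 0.222], [-0.115, 0.291, -0.95], [-0.906, 0.361, 0.221]]
force: [-1.8, 1.0, 5.9]
opening: 0.0134
```

```bash
python3 - <<'E'
from h import *
from station import robot
s=robot.read_state();print(s["force"],s["torque"],s["opening"],s["eef_pos"],delta(s,*kpose(31.5,.002)),delta(s,*kpose(-25,.002)))
E
```

```text
[-1.81674193  1.04076251  5.91949806] [0.28972216 0.4168508  0.05820966] 0.013399245278495838 [ 0.49375234 -0.16499392  0.22083398] (array([-0.3, -0.3, -0. ]), array([ 0.0014, -0.0006, -0.0016])) (array([-0.3, -0.3, -0. ]), array([ 0.9875, -0.0013, -0.0012]))
```

>>> carry_out(
  rows=[
    [[-1, 0, 0, 0.06, 0, 0, 1], [-1, 0, 0, 0.14, 0, 0, 1], [-1, 0, 0, 0.22, 0, 0, 1], [-1, 0, 0, 0.3, 0, 0, 1], [-1, 0, 0, 0.38, 0, 0, 1], [-1, 0, 0, 0.46, 0, 0, 1], [-1, 0, 0, 0.52, 0, 0, 1], [-1, 0, 0, 0.54, 0, 0, 1]],
  ],
)

```text
clock: 13.08
eef_pos: [0.4938, -0.1646, 0.2211]
eef_rot: [[0.407, 0.873, -0.268], [-0.117, -0.241, -0.963], [-0.906, 0.424, 0.004]]
force: [11.7, -2.8, -11.7]
opening: 0.0135
```

```bash
python3 - <<'E'
from h import *
from station import robot
c=robot.read_camera("wrist");crop(c,200,130,440,330,3,"pics/w11c.png")
s=robot.read_state();print(s["force"],s["torque"],s["q"].round(1),s["opening"],s["eef_pos"],delta(s,*kpose(0,.002)),delta(s,*kpose(-90,.002)))
E
```

```text
[ 11.20879579  -2.3249401  -11.722536  ] [-0.19368013 -0.7799807   0.07043735] [-22.9  14.9  42.3 121.  -25.   24.4  21.5] 0.013658898988641328 [ 0.49383344 -0.16465038  0.22108782] (array([-0. , -0.4,  0.5]), array([ 0.0093, -0.0001, -0.0014])) (array([-0. , -0.4,  0.5]), array([ 1.5801e+00, -1.1000e-03, -1.0000e-03]))
```

View pics/w11c.png

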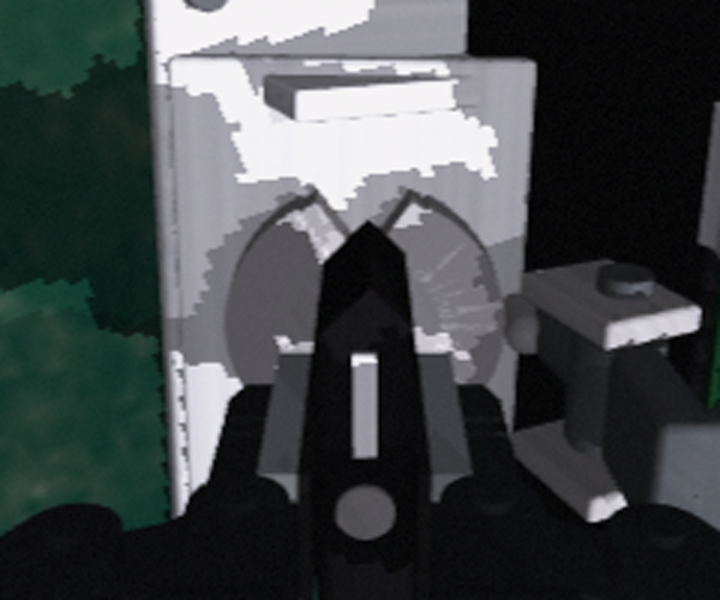

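>>> carry_out(
  rows=[
    [[0.7, 0, 0.3, 0.06, 0, 0, 1], [0.7, 0, 0.3, 0.13, 0, 0, 1], [0.7, 0, 0.3, 0.2, 0, 0, 1], [0.7, 0, 0.3, 0.27, 0, 0, 1], [0.7, 0, 0.3, 0.34, 0, 0, 1], [0.7, 0, 0.3, 0.4, 0, 0, 1]],
  ],
)

```text
clock: 13.63
eef_pos: [0.494, -0.165, 0.2211]
eef_rot: [[0.408, 0.7, -0.586], [-0.116, -0.598, -0.793], [-0.906, 0.392, -0.163]]
force: [3.5, 0.4, 0.0]
opening: 0.0134
```

```bash
python3 - <<'E'
from h import *
from station import robot
s=robot.read_state();print(s["force"],s["torque"],s["q"].round(1),s["joint_vel"].round(0),s["opening"],s["eef_pos"],delta(s,*kpose(-90,.002)))
E
```

```text
[3.47081017 0.4332141  0.02341786] [ 0.20982026 -0.21138096  0.2431509 ] [-27.4  16.1  47.8 121.1 -29.7  25.2   2.7] [ -8.   2.  10.   0.  -8.   2. -33.] 0.013368907005350072 [ 0.49401485 -0.16498556  0.22108027] (array([-0.1, -0.5,  0.4]), array([ 1.1793e+00, -2.2000e-03,  1.0000e-04]))
```

>>> carry_out(
  rows=[
    [[0, 0, 0.2, 0.07, 0, 0, 1], [0, 0, 0.2, 0.15, 0, 0, 1], [0, 0, 0.2, 0.23, 0, 0, 1], [0, 0, 0.2, 0.31, 0, 0, 1], [0, 0, 0.2, 0.39, 0, 0, 1], [0, 0, 0.2, 0.47, 0, 0, 1], [0, 0, 0.2, 0.53, 0, 0, 1], [0, 0, 0.2, 0.58, 0, 0, 1]],
  ],
)

```text
clock: 14.3
eef_pos: [0.4941, -0.1651, 0.2212]
eef_rot: [[0.408, 0.264, -0.874], [-0.116, -0.934, -0.337], [-0.905, 0.239, -0.351]]
force: [5.3, 0.6, -0.8]
opening: 0.0135
```

```bash
python3 - <<'E'
from h import *
from station import robot
s=robot.read_state();print(s["force"],s["torque"],s["q"].round(1),s["joint_vel"].round(0),s["opening"],s["eef_pos"],delta(s,*kpose(-90,.002)))
E
```

```text
[ 5.34513809  0.55781262 -0.81922301] [ 0.13559416 -0.41938356  0.16820882] [-33.8  18.6  55.9 121.3 -37.2  26.8 -24. ] [ -6.   3.   8.   0.  -8.   2. -26.] 0.013495498865880987 [ 0.4941266  -0.16514837  0.22117467] (array([-0.1, -0.3,  0.7]), array([ 5.997e-01, -2.500e-03,  5.000e-04]))
```

>>> carry_out(
  rows=[
    [[0, 0, 0.3, 0.08, 0, 0, 1], [0, 0, 0.3, 0.16, 0, 0, 1], [0, 0, 0.3, 0.24, 0, 0, 1], [0, 0, 0.3, 0.32, 0, 0, 1], [0, 0, 0.3, 0.4, 0, 0, 1], [0, 0, 0.3, 0.46, 0, 0, 1], [0, 0, 0.3, 0.52, 0, 0, 1], [0, 0, 0.3, 0.54, 0, 0, 1]],
  ],
)

```text
clock: 14.97
eef_pos: [0.494, -0.1654, 0.2212]
eef_rot: [[0.409, -0.223, -0.885], [-0.116, -0.974, 0.192], [-0.905, 0.024, -0.424]]
force: [6.6, -0.3, 0.0]
opening: 0.0137
```

```bash
python3 - <<'E'
from h import *
from station import robot
for n in("side","wrist"):
    c=robot.read_camera(n);pickle.dump(c,open(f"{n}12.pkl","wb"));crop(c,*((160,60,480,310,2.5) if n=="wrist" else (340,240,460,360,5)),f"pics/{n}12.png")
s=robot.read_state();print(s["force"],s["torque"],s["q"].round(1),s["joint_vel"].round(0),s["opening"],s["eef_pos"],delta(s,*kpose(-90,.002)))
E
```

```text
[ 6.01218526 -0.29550358 -1.57240068] [ 0.08653234 -0.71651027  0.00663203] [-39.1  21.9  63.1 121.4 -45.   29.2 -48.2] [ 0. -0. -0.  0.  0. -0.  1.] 0.013510408675917233 [ 0.49404548 -0.16540927  0.22118161] (array([-0.1, -0.2,  0.8]), array([ 0.0616, -0.0027,  0.0006]))
```

View pics/wrist12.png

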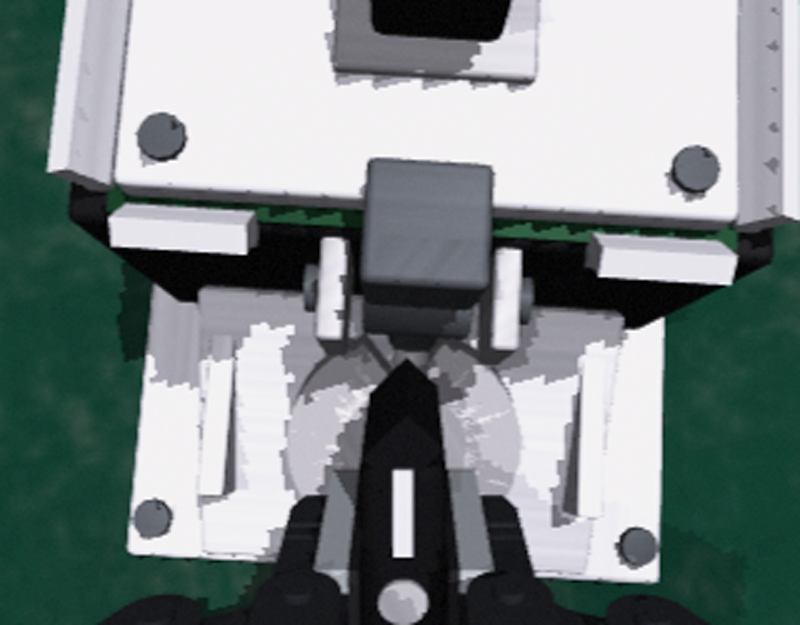

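View pics/side12.png

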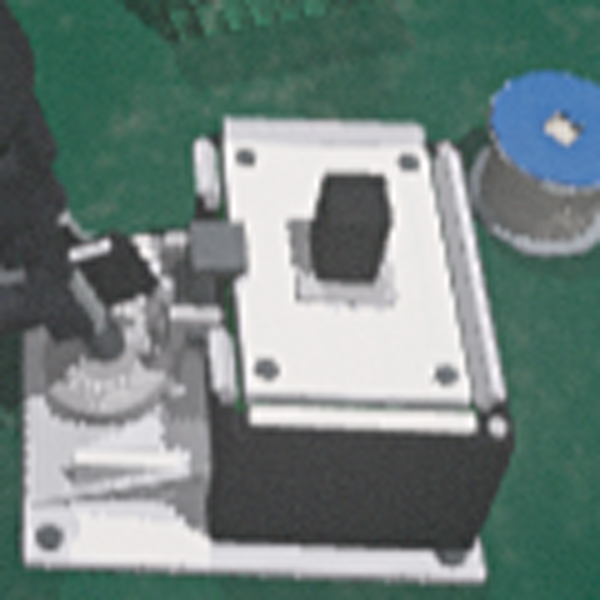

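The pawl's hook now overlaps the plate's front edge, at about (430,190) in the wrist crop, and the bar is about 3.5° short of centre. I'll turn the last 0.06 rad and settle.

>>> carry_out(
  rows=[
    [[0, 0, 0.5, 0.03, 0, 0, 1], [0, 0, 0.5, 0.06, 0, 0, 1], [0, 0, 0.5, 0.06, 0, 0, 1], [0, 0, 0.5, 0.06, 0, 0, 1], [0, 0, 0.5, 0.06, 0, 0, 1]],
  ],
)

```text
clock: 15.48
eef_pos: [0.4939, -0.1653, 0.2211]
eef_rot: [[0.409, -0.273, -0.871], [-0.117, -0.962, 0.247], [-0.905, 0.001, -0.426]]
force: [8.5, -1.1, -3.5]
opening: 0.0133
```

```bash
python3 - <<'E'
from h import *
from station import robot
for n in("wrist",):
    c=robot.read_camera(n);pickle.dump(c,open(f"{n}13.pkl","wb"));crop(c,*((160,60,480,310,2.5) if n=="wrist" else (340,240,460,360,5)),f"pics/{n}13.png")
s=robot.read_state();print(s["force"],s["torque"],s["opening"],s["eef_pos"],delta(s,*kpose(-90,.002)))
E
```

```text
[ 9.26404465 -0.93940676 -3.40439414] [-0.04409908 -1.01167594  0.04221695] 0.013586941969858764 [ 0.49388215 -0.16536049  0.22112741] (array([-0.1, -0.2,  0.6]), array([ 0.0027, -0.0034,  0.0006]))
```

View pics/wrist13.png

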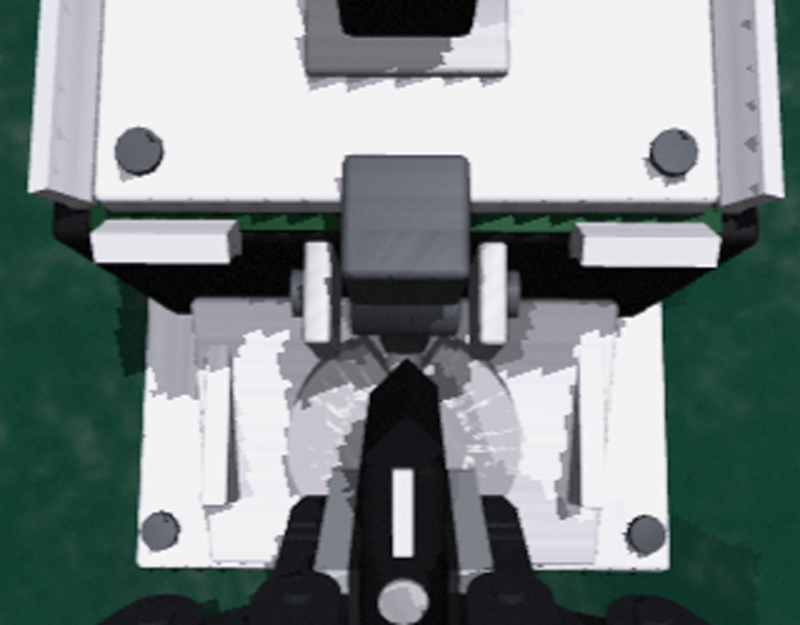

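>>> carry_out(
  rows=[
    [[0, 0, -0.8, 0, 0, 0, 1], [0, 0, -0.8, 0, 0, 0, 0.75], [0, 0, -0.8, 0, 0, 0, 0.65], [0, 0, -0.8, 0, 0, 0, 0.65], [0, 0, -0.8, 0, 0, 0, 0.65]],
  ],
)

```text
clock: 15.95
eef_pos: [0.4928, -0.1657, 0.2203]
eef_rot: [[0.406, -0.274, -0.872], [-0.116, -0.962, 0.248], [-0.907, 0.0, -0.422]]
force: [0.2, 0.8, 0.1]
opening: 0.03
```

>>> carry_out(
  rows=[
    [[-5, 0, 0, 0, 0, 0, 0.65], [-15, 0, 0, 0, 0, 0, 0.65], [-30, 0, 0, 0, 0, 0, 0.65], [-45, 0, 0, 0, 0, 0, 0.65], [-60, 0, 0, 0, 0, 0, 0.65], [-75, 0, 0, 0, 0, 0, 0.65], [-85, 0, 0, 0, 0, 0, 0.65], [-85, 0, 0, 0, 0, 0, 0.65]],
  ],
)

```text
clock: 16.62
eef_pos: [0.4625, -0.1558, 0.2955]
eef_rot: [[0.404, -0.271, -0.874], [-0.115, -0.963, 0.245], [-0.907, 0.001, -0.42]]
force: [-2.2, -1.2, 0.7]
opening: 0.0301
```

```bash
python3 - <<'E'
from h import *
from station import robot
for n in("side","wrist","top"):
    c=robot.read_camera(n);pickle.dump(c,open(f"{n}14.pkl","wb"));cv2.imwrite(f"pics/{n}14.png",c["pixels"])
    if n!="top":crop(c,*((200,60,440,260,3) if n=="wrist" else (340,240,460,360,5)),f"pics/{n}14c.png")
s=robot.read_state();print(s["force"],s["opening"],s["eef_pos"],s["q"].round(1))
E
```

```text
[-0.273857    0.6788357  -0.42858509] 0.0298472679335034 [ 0.46225791 -0.15637254  0.29547722] [-70.6   2.4  89.3 121.8  -6.6  33.4 -83. ]
```

View pics/wrist14c.png

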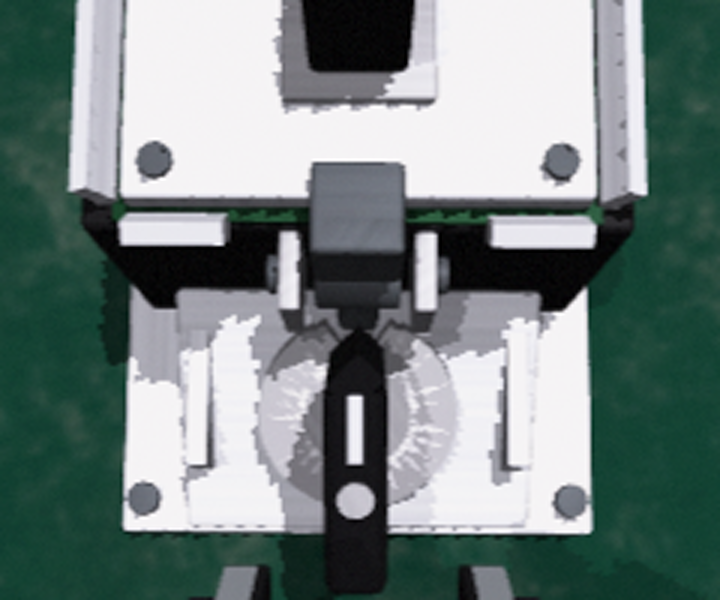

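View pics/side14c.png

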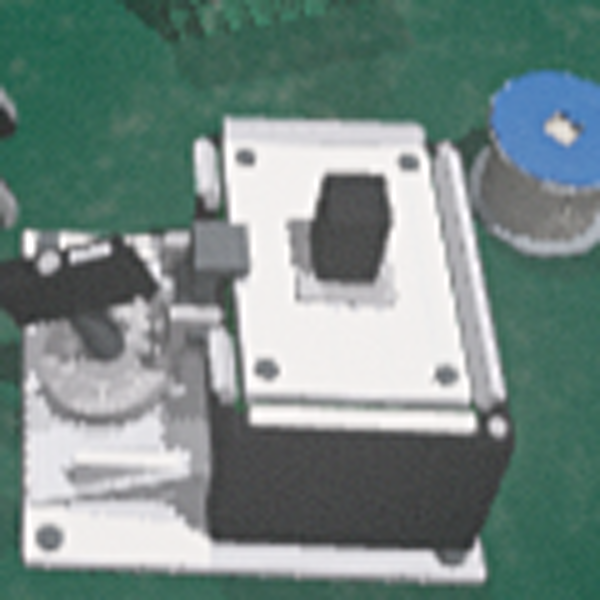

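View pics/side14.png

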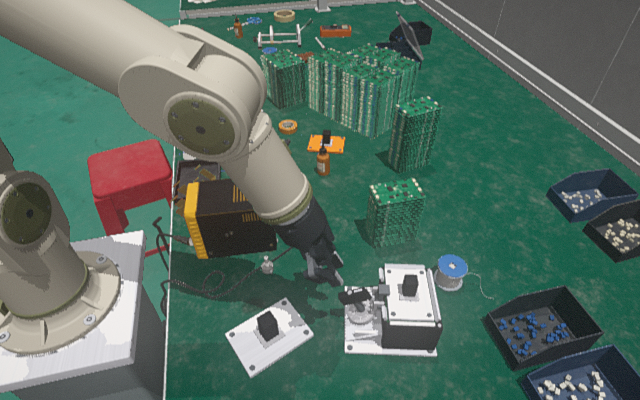

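View pics/top14.png

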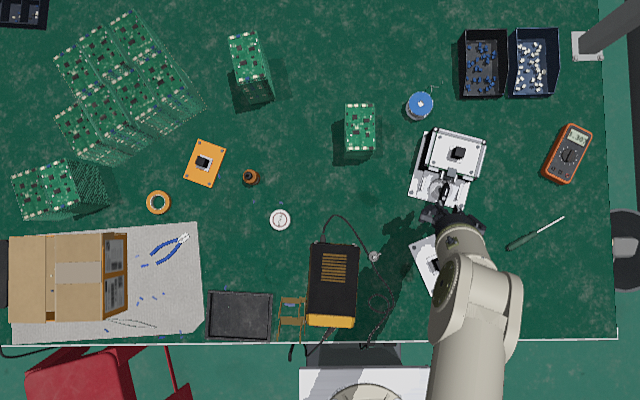

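```bash
python3 - <<'E'
from station import robot
s=robot.read_state();print(s["q"],s["joint_vel"].round(2),s["force"])
import pickle;from h import *
w=pickle.load(open("wrist14.pkl","rb"))
print("plate top z",[P(w,200+u/3,60+v/3)[2].round(4) for u,v in[(180,120),(540,120),(180,180),(540,180)]],"hook z",P(w,200+357/3,60+210/3))
r=P(w,200+357/3,60+166/3,.103)-N;print("hook tip jig x",r@ex,"y",r@ey)
E
```

```text
[-70.62782122   2.35380351  89.25361971 121.84506056  -6.57940822
  33.42814023 -82.99298936] [ 1.85  4.07 -0.15  0.37 -6.94  0.29  4.64] [-0.273857    0.6788357  -0.42858509]
plate top z [np.float64(0.0962), np.float64(0.0958), np.float64(0.0953), np.float64(0.095)] hook z [ 0.60836111 -0.19836153  0.1050372 ]
hook tip jig x -0.03464108685976164 y 2.1489750671514556e-05
```

>>> carry_out(
  rows=[
    [[0, 0, 0, -0.03, 0, 0, 0.65], [0, 0, 0, -0.08, 0, 0, 0.65], [0, 0, 0, -0.14, 0, 0, 0.65]],
  ],
)

```text
clock: 17.02
eef_pos: [0.4617, -0.1575, 0.2953]
eef_rot: [[0.404, -0.147, -0.903], [-0.116, -0.987, 0.109], [-0.908, 0.06, -0.416]]
force: [0.3, 0.0, -0.7]
opening: 0.0299
```

```bash
python3 - <<'E'
from station import robot
s=robot.read_state();print(s["q"],s["joint_vel"].round(2),s["force"])
E
```

```text
[-70.57407032   2.43393644  89.23642396 121.86651171  -6.03654926
  33.40421454 -75.30134144] [ 3.000e-02  1.200e-01  3.000e-02  7.000e-02  8.100e-01 -1.000e-02
  4.142e+01] [ 0.29553854  0.02160446 -0.71352794]
```

>>> carry_out(
  rows=[
    [[-9, 0, -4, -0.14, 0, 0, 0.65], [-18, 1, -8, -0.14, 0, 0, 0.65], [-27, 2, -12, -0.14, 0, 0, 0.65], [-36, 2, -17, -0.14, 0, 0, 0.65], [-36, 2, -17, -0.14, 0, 0, 0.65]],
  ],
)

```text
clock: 17.43
eef_pos: [0.4631, -0.1579, 0.3375]
eef_rot: [[0.406, -0.023, -0.913], [-0.116, -0.993, -0.027], [-0.906, 0.117, -0.406]]
force: [1.8, 0.2, 0.6]
opening: 0.0299
```

```bash
python3 - <<'E'
from station import robot
s=robot.read_state();print(s["q"],s["joint_vel"].round(2),s["force"],s["eef_pos"])
E
```

```text
[-55.37591257  -8.73547351  67.02457044 118.60158242  14.26959365
  40.44598018 -85.58921144] [-3.54  2.57  6.31  2.16 -7.12 -3.63  6.61] [1.77760857 0.20082921 0.62455823] [ 0.46305632 -0.15791536  0.33750575]
```

>>> carry_out(
  rows=[
    [[0, 0, 0, 0, 0, 0, 0.65], [0, 0, 0, 0, 0, 0, 0.65], [0, 0, 0, 0, 0, 0, 0.65]],
  ],
)

```text
clock: 17.68
eef_pos: [0.4621, -0.157, 0.3342]
eef_rot: [[0.402, -0.022, -0.915], [-0.116, -0.993, -0.027], [-0.908, 0.117, -0.402]]
force: [0.2, 0.7, -0.1]
opening: 0.0297
```

```bash
python3 - <<'E'
from h import *
from station import robot
s=robot.read_state();print(s["q"].round(2),s["joint_vel"].round(1),s["force"],s["clock"])
c=robot.read_camera("side");crop(c,220,130,460,330,3.3,"pics/s15.png")
E
```

```text
[-55.87  -8.52  67.58 118.88  14.09  40.28 -85.47] [-0.8 -0.3 -0.  -0.1  0.8  0.1 -0.7] [ 0.16480994  0.66683992 -0.14292862] 17.6833
```

View pics/s15.png

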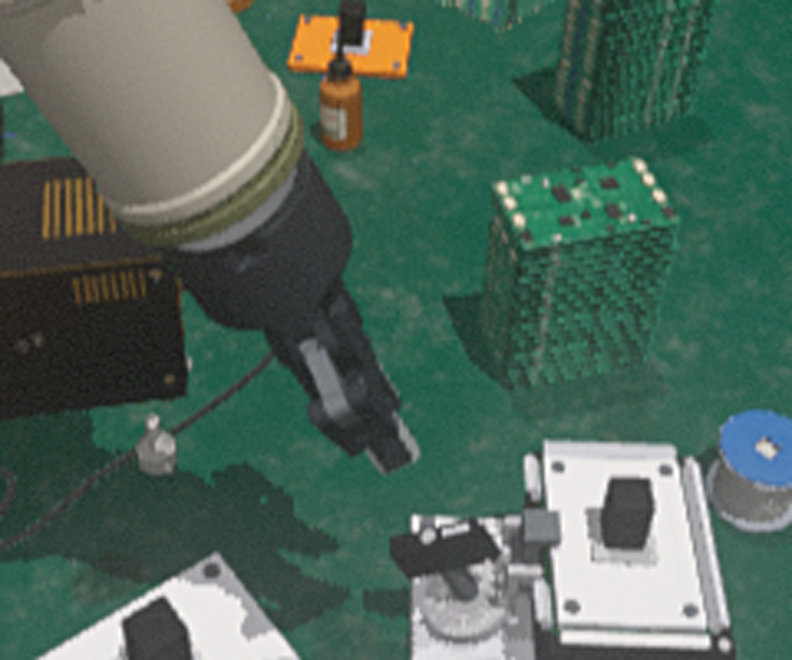

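The plate is seated and the pawl is hooked over it. Bottle and nozzle are standing and the gripper is clear, so I'm handing in.

```bash
python3 -c "
from station import robot
print(robot.job_done())"
```

```text
the job is handed in; nothing more can be done
None
```

I laid the smaller white plate in the nest and let go of it. I then turned the knob about 121° clockwise until the pawl dropped into the notch, backed off and handed the job in at 17.7 s.

What the last checks showed:
- **Plate:** its top reads 95–96 mm above the bench, where 96 mm is expected, and it lies level and inside the rim on all sides.
- **Pawl:** the hook tip measures 34.6 mm in front of the nest's middle, against about 33 mm for fully dropped. It lies over the plate's front edge, on the jig's middle line.
- **Knob:** the bar's pointed end lined up with the pawl to within about 0.003 rad by the tool pose, and pictures taken after release show it still pointing there.
- **Other parts:** the bottle, tin and nozzle stand where they were.
- **Forces:** the highest reading I saw on the wrist was about 16 N, while turning the knob. The gripper was clear of everything, with wrist force readings under 1 N at hand-in.

- **Close call:** while backing off, joint 3 came to 89.254°, just under its 89.26° limit. I moved it back to 67.6° before handing in. No reading went over the limit, but I only read the joints between moves.

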